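# Find the used clip under the tray cover and put it in the steriliser

## Task

The used pink soak-off clip lies in one of the covered pockets of the wooden tray: slide the cover aside without lifting it off (it slides either towards or away from the robot, the other way is blocked, so feel which), take the pink clip out and lay it in the open steriliser box. Then push the box's lid fully shut until it snaps home on its catch. Leave the teal clip and the small jar in the tray and do not disturb the polish bottle or the glass dish.

Things in the scene. Friction and masses are not known exactly. Their poses are not given: they have to be found in the camera images.
- tray: Fixed wooden tray, 236 (x) x 222 (y) mm, decks 30 mm high, rails 37 mm high along both y ends. Origin: centre of its underside; x away from the robot at yaw 0. Three pockets centred at x = 0, y = -70, 0, +70 mm, each 70 (x) x 60 (y) mm, floor at z = 4 mm, parted by dividers 10 mm thick, 20 mm high. Before and behind them flat decks, 83 mm deep in x, with slots for the cover's pins.
- cover: Loose grey plate 78 (x) x 206 (y) x 4 mm, 0.1 to 0.2 kg, lying on the decks over all pockets, between the rails. Origin: centre of its underside (tray x 0, z 30 mm at the start); axes as the tray's. It slides (about 1 N) along either +x or -x of the tray, 77 mm to its end stop; the other way it is blocked after 2 mm by screws hidden under it. Which way differs from start to start and can only be felt.
- cover_bar (a point): Middle of the top of the aluminium grip bar on the cover, above the cover's centre. The bar is 12 mm thick (x), 60 mm long (y) and stands 15.5 mm above the plate's top face; pinch it from above or push it from the side. The pockets are wholly open once the cover has moved 72 mm.
- pink_clip: Pink plastic soak-off clip, 16 mm wide (x), 54 mm long (y), 17 mm high, 20 g, lying on the floor of one of the three pockets (any of them), its length about along the tray's y. Origin: centre of its underside; z up. Grip it across its 16 mm width.
- teal_clip: The same clip in teal, lying in another pocket. It stays there. Origin: centre of its underside.
- pigment_jar: Small pigment jar with a black lid, 32 mm across, 23 mm high, in the remaining pocket. It stays there. Origin: centre of its underside.
- steriliser: Fixed white open box, 120 (x) x 112 (y) mm, 45 mm high, walls and floor 5 mm, so 110 x 102 mm inside. Origin: centre of its underside; x away from the robot at yaw 0, z up. Its lid is hinged along the far (+x) rim: the hinge line lies along y at x = +60 mm, z = 45.5 mm. A spring ball catch sits in the middle of the front (-x) wall.
- lid (a joint): Angle of the steriliser's lid (rad): 0 shut, growing as it opens; 1.6 to 1.95 at the start (upright, leaning back), 2.0 at most. The hinge is stiff: the lid stays at any angle and takes about 1 N at its edge to move. At about 0.07 it meets the ball catch; then some 6 to 8 N pressed down near the front edge snap it home to 0.
- lid_front (a point): Point on the outer (upper) face of the lid, on its middle line, 105 mm from the hinge. The lid is 122 mm from hinge to front edge (with a 5 mm catch tab in front of that), 112 mm wide and 6 mm thick. The point's z is the lid's outer normal, its x points to the hinge.
- blue_polish: Blue polish bottle with a light cap, 27 x 34 x 88 mm, standing on the table beyond the work. Bystander. Origin: centre of its underside.
- glass_dish: Faceted clear glass dish, 52 mm across, 21 mm high, standing on the table to the right of the tray. Bystander. Origin: centre of its underside.
There are look-alikes about, which are no part of the job. Of the things like the steriliser, leave any that is orange; of the rest the larger one is meant.

How it is judged:
By the outcome, as a careful person would: the job done as asked, in the order asked, and still so for the second after the job is handed in, with the robot touching nothing.
It also fails if it takes over 54 s, if anything falls off the work surface, if the arm or the gripper's body presses on something with over 40 N, if the wrist force passes 120 N, or if a joint passes its speed limit or range.

## Robot

A 6-joint arm with a two-finger parallel gripper is mounted at the origin on a cart in front of the work surface, level with it; the furniture and walls round the work are solid. World frame = base frame: x ahead of the robot, y to its left, z up, the work surface at z = 0. Lengths are in m, angles in rad, forces in N, time in s.
With the tool pointing down it reaches from about 0.35 to 0.975 m from the base axis. Payload 4.9 kg.
Tool frame: the origin (TCP) lies on the centre line of the jaws, within the pads' length; the fingertips stand 14 mm ahead of it and the grasp point (between the pads) lies 5 mm behind it; y points along the fingers, z is the direction in which the jaws open and shut, and the axes are right-handed (so a half turn about y gives the same grasp; the last joint's range is limited). The gripper opens to 85 mm and grips with 20 to 120 N. Pads are 22 mm wide; open, the fingers measure 114 mm over their backs; the gripper's body (76 mm by 85 mm) begins 54 mm behind the grasp point. The pads swing forward as they close: fully open they stand 13 mm farther back than shut.
Start: joints at [1.148, 0.053, 1.613, -0, 1.476, -0.119], TCP at [0.187, 0.596, 0.224] pointing down, gripper open.
Joint ranges: [-3.01, 3.01], [-1.01, 2.22], [0.06, 2.58], [-1.02, 4.17], [0.09, 2.62], [-3.14, 3.14]. Speed limits (rad/s): [2.57, 2.57, 3.14, 3.14, 3.14, 3.14].

## Interface

Orientations are given as a rotation vector (axis times angle).
In Python, from station import ctrl gives the robot as it stands.
- The arm moves only by the tool servo_tool, never from a script. Its arguments are lists of equal length, an entry for each row: "delta_pos": the shift along the tool's x, y, z in m, a list of three; "dr": the turn, a rotation vector about the tool's x, y, z in degrees, a list of three; "grip": the opening, from 0 (shut) to 1 (fully open). In form: {"delta_pos": [[x, y, z], ...], "dr": [[rx, ry, rz], ...], "grip": [grip, ...]}. A call has 1 to 5 rows; each row shifts and turns the pose as measured when the row begins, along the tool's axes as they then stand; what a row does not reach is not made up. A row lasts 1/8 s, in which the tool goes at most 62.5 mm and 10.7 degrees, less where a joint would pass 70% of its speed; a pose out of reach is approached as far as the arm can. A call is refused whole if a number of a shift passes 0.0625 or a number of a turn 10.7, either way. A call with a gripper value outside its range is refused whole. The fingers move at their own pace and stop on an object; "grip_force" is the grip in N (left out, the last holds). Time passes only in rows, so rows that do not move let the fingers close. It gives the time, the measured TCP pose, the force and the opening at its end, in the units of the state.
- ctrl.get_obs(): the state, without advancing time (a new reading comes with each control period).
- ctrl.get_image(name): name is "scene" or "top" or "wrist"; returns the picture (480x640x3 uint8, red, green, blue); there is no depth.
- ctrl.camera_params(name): a dict with "fovy" (degrees; the focal length in pixels is half the picture's height over the tangent of half this angle, whatever the lens; pixels are square), "cx", "cy" (the principal point, pixels), "eye" and "rotation" of the camera in the world. Camera axes: x right, y down, z forward; pixel columns grow to the right and rows downward; lengths in m; the calibration is good to about 2 mm. The wrist camera is an equidistant fisheye: a pixel r from the principal point sees the ray r / f radians off the axis. A picture is of the moment at which its call begins: read the wrist's pose just before it. camera_params takes no time and is no camera call; for the wrist camera it gives the pose at the moment of the call.
- ctrl.finish_job(): hands the job in, once; it reports no verdict.
Trained networks look in the newest picture that a camera, given by its name, has taken for a name from the list of things; names that differ only in an ending like _2 or _b are one class to them, and where a whole thing is asked for, a point or a joint stands for the part that bears it (a point fixed in the world has none). Each returns a list of dicts, best first, with "score" (0 to 1); they miss things now and then, are a little off and sometimes report something else, mostly with a low value. They report only what shows in the picture. A call takes as long as a camera call. They do not tell look-alikes from the thing itself.
- ctrl.masks_of(camera, label): "pixels" (480x640 bool, what is visible of it) and "extent" ([left, top, right, bottom] in pixels, round what is visible of it).
The state is a dict: "t": time; "q": joint angles; "dq": joint speeds; "effort": joint torques, N m; "tool_pos": TCP position; "tool_rot": TCP orientation; "contact_force": force on the tool from outside, world axes, zero at the start; "wrist_torque": the same for the moment, N m; "opening": finger opening in m.
Only numpy, scipy, OpenCV 4.12 (cv2) and the standard library are available. Lean on these libraries where they do the work, as an engineer would, in place of code of your own. Each camera call takes 0.05 s, during which the arm holds its last target.

## Working session

There is one attempt and no reset: what is moved stays moved. The work goes in short steps, Python scripts to look and compute and a tool call to move; the robot and the scene stay as the last step left them, time stands still between calls to the robot, and variables do not carry over. Pictures are saved under pics/ and viewed, and the job is handed in when it is done.

Besides the shell and the picture viewer there is one more tool, called after ">>>" as name(argument=value, ...) on one line, values as JSON. servo_tool: Moves the arm, as the interface text tells. Its arguments: {"type":"object","properties":{"delta_pos":{"type":"array","items":{"type":"array","items":{"type":"number"}}},"dr":{"type":"array","items":{"type":"array","items":{"type":"number"}}},"grip":{"type":"array","items":{"type":"number"}},"grip_force":{"type":"number"}},"required":["delta_pos","dr","grip"]}

```bash
ls; mkdir -p pics
cat > h.py <<'E'
from station import ctrl
import numpy as np, cv2
from scipy.spatial.transform import Rotation as R
def save(cam,name):
    im=ctrl.get_image(cam); cv2.imwrite(f'pics/{name}.png',im[:,:,::-1]); return im
E
python3 - <<'E'
from h import *
o=ctrl.get_obs(); print(o)
print(R.from_rotvec(o['tool_rot']).as_matrix().round(3))
for c in ['scene','top','wrist']: print(c,ctrl.camera_params(c))
save('scene','s0'); save('top','t0')
E
```

```text
pics
{'t': 0.0, 'q': array([ 1.14801187e+00,  5.33659812e-02,  1.61427473e+00, -1.09338754e-05,
        1.47600464e+00, -1.19017957e-01]), 'dq': array([-4.17482959e-05,  4.06108968e-04,  1.05650202e-03,  5.14870329e-04,
       -1.64850384e-03, -1.98771678e-04]), 'effort': array([ 5.89436549e-04, -3.93676078e+01, -3.70179963e+01, -2.72645548e-05,
        6.91347013e-03, -1.69813842e-05]), 'tool_pos': array([0.18670015, 0.59580136, 0.22276889]), 'tool_rot': array([-1.55959997,  0.23890041, -0.23805114]), 'contact_force': array([0.08935979, 0.87894353, 0.13566383]), 'wrist_torque': array([-0.01618694,  0.01475118, -0.04039775]), 'opening': 0.08559447239492428}
[[ 0.954 -0.001  0.299]
 [-0.299 -0.002  0.954]
 [-0.    -1.    -0.002]]
scene {'fovy': 42.84162118802273, 'cx': 315.1214706751903, 'cy': 231.83768819521197, 'eye': array([-0.20214512, -0.87633359,  0.72441518]), 'rotation': array([-1.95234434,  0.82167506, -0.47228534])}
top {'fovy': 50.67555045079161, 'cx': 320.20940164986837, 'cy': 247.1160730466789, 'eye': array([ 0.42143404, -0.05429527,  1.26427253]), 'rotation': array([-2.14330682,  2.14555083, -0.14323459])}
wrist {'fovy': 65.70646984690485, 'cx': 318.4835942560926, 'cy': 242.53030457998628, 'eye': array([0.11046871, 0.6194609 , 0.37165207]), 'rotation': array([2.31164193, 1.69986229, 0.26944859])}
```

View pics/s0.png

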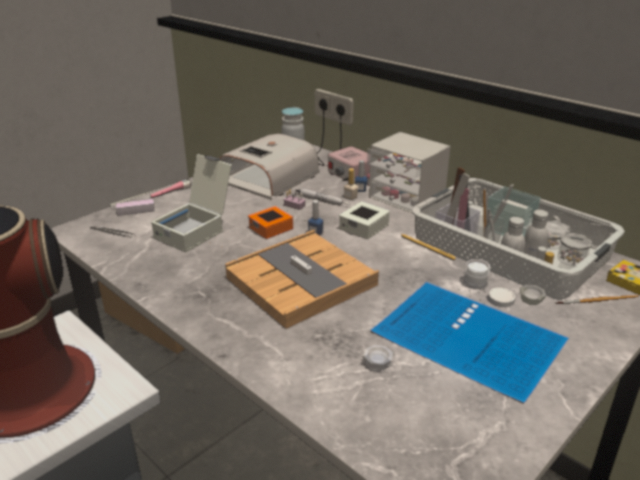

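View pics/t0.png

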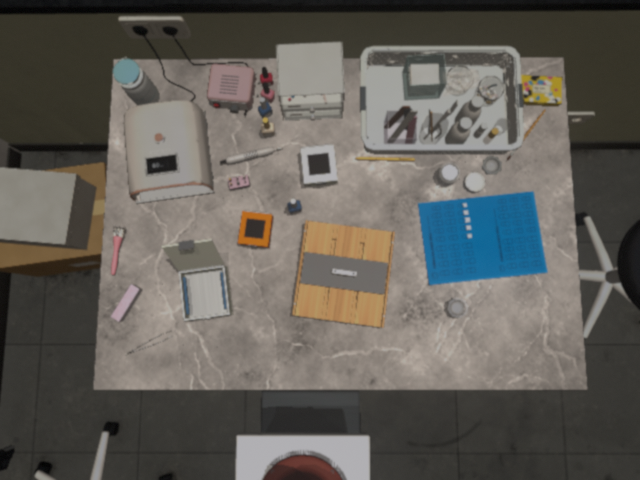

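The scene shows the tray (top view about 343,272), the white steriliser with its lid open (205,290), the orange look-alike (255,229), a smaller white one (318,165), the dish (455,308) and the polish (294,205). Next I'll locate them by projection.

```bash
cat >> h.py <<'E'
def cam(c):
    p=ctrl.camera_params(c); f=240/np.tan(np.radians(p['fovy'])/2)
    return f,p['cx'],p['cy'],np.array(p['eye']),R.from_rotvec(p['rotation']).as_matrix()
def proj(P,C,fish=False):
    f,cx,cy,e,M=C; v=(np.atleast_2d(P)-e)@M
    if not fish: return np.c_[cx+f*v[:,0]/v[:,2],cy+f*v[:,1]/v[:,2]]
    r=np.hypot(v[:,0],v[:,1]); th=np.arctan2(r,v[:,2]); return np.c_[cx+f*th*v[:,0]/r,cy+f*th*v[:,1]/r]
def ray(px,C,z,fish=False):
    f,cx,cy,e,M=C; px=np.atleast_2d(px).astype(float); d=(px-[cx,cy])/f
    if fish:
        r=np.hypot(d[:,0],d[:,1])+1e-12; v=np.c_[np.sin(r)*d[:,0]/r,np.sin(r)*d[:,1]/r,np.cos(r)]
    else: v=np.c_[d,np.ones(len(d))]
    w=v@M.T; return e+w*((z-e[2])/w[:,2])[:,None]
E
python3 - <<'E'
from h import *
print(proj([[0,0,0],[.187,.596,.22]],cam('top')))
im=cv2.imread('pics/t0.png')
C=cam('top')
for l,z in [('tray',.03),('cover',.034),('cover_bar',.05),('steriliser',.04),('lid',.1),('blue_polish',.088),('glass_dish',.02)]:
    for m in ctrl.masks_of('top',l)[:3]:
        pts=np.argwhere(m['pixels'])[:,::-1]
        rc=cv2.minAreaRect(pts.astype(np.float32))
        print(l,round(m['score'],2),m['extent'],len(pts),pts.mean(0).round(1), ray(pts.mean(0),C,z).round(3), np.round(cv2.boxPoints(rc),1).tolist())
cv2.imwrite('pics/c1.png',cv2.resize(im[210:340,280:410],None,fx=4.5,fy=4.5,interpolation=cv2.INTER_CUBIC))
cv2.imwrite('pics/c2.png',cv2.resize(im[215:345,140:270],None,fx=4.5,fy=4.5,interpolation=cv2.INTER_CUBIC))
E
```

```text
[[301.52801821 500.14381584]
 [ -3.17446891 438.70541073]]
tray 0.96 [290.7, 220.9, 395.2, 327.9] 5964 [343.9 274.2] [[ 0.53  -0.102  0.03 ]] [[291.3999938964844, 315.29998779296875], [304.29998779296875, 219.6999969482422], [396.20001220703125, 232.10000610351562], [383.3999938964844, 327.70001220703125]]
tray 0.53 [165.8, 238.5, 222.5, 268.5] 1415 [193.7 254.9] [[0.578 0.267 0.03 ]] [[162.3000030517578, 243.39999389648438], [220.10000610351562, 236.39999389648438], [223.6999969482422, 266.6000061035156], [165.89999389648438, 273.5]]
cover 0.6 [306.0, 253.7, 388.7, 292.4] 2559 [344.3 272.9] [[ 0.533 -0.103  0.034]] [[300.70001220703125, 283.29998779296875], [304.8999938964844, 251.60000610351562], [388.1000061035156, 262.79998779296875], [383.79998779296875, 294.5]]
cover_bar 0.69 [298.9, 252.5, 389.5, 294.7] 2756 [343.7 273.1] [[ 0.531 -0.101  0.05 ]] [[298.8999938964844, 283.5], [303.20001220703125, 250.89999389648438], [388.3999938964844, 262.1000061035156], [384.1000061035156, 294.70001220703125]]
steriliser 0.77 [301.2, 141.3, 337.8, 187.5] 1366 [318.8 165.4] [[ 0.802 -0.041  0
[... 830 characters left out ...]
998779296875, 248.60000610351562]]
lid 0.67 [163.2, 241.3, 224.1, 274.4] 1369 [193.3 254.7] [[0.57  0.249 0.1  ]] [[161.60000610351562, 244.3000030517578], [218.3000030517578, 236.1999969482422], [222.5, 265.5], [165.8000030517578, 273.6000061035156]]
lid 0.66 [302.0, 141.2, 335.5, 186.9] 1233 [318.6 164.1] [[ 0.786 -0.041  0.1  ]] [[299.70001220703125, 147.39999389648438], [333.5, 143.60000610351562], [337.79998779296875, 181.89999389648438], [304.0, 185.6999969482422]]
blue_polish 0.67 [288.4, 201.1, 305.1, 213.8] 177 [294.5 206.5] [[0.686 0.016 0.088]] [[285.3999938964844, 201.1999969482422], [298.29998779296875, 196.89999389648438], [303.0, 211.0], [290.1000061035156, 215.3000030517578]]
```

View pics/c1.png

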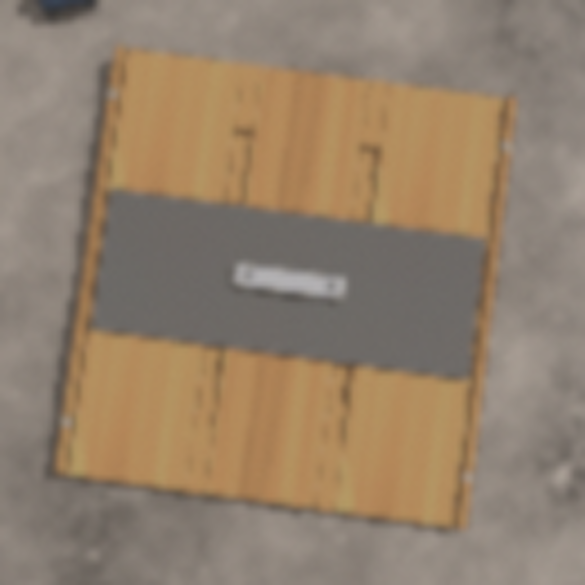

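View pics/c2.png

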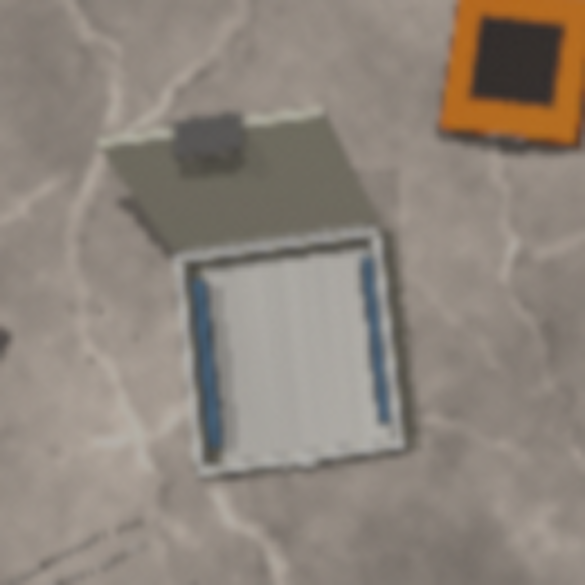

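Run:
```python
from h import *
from scipy.optimize import least_squares
C=cam('top')
def src(a,ox,oy): return (np.array(a)+.5)/4.5-.5+[ox,oy]
def fit(loc,px,g):
    loc=np.array(loc)
    def f(s):
        c,sn=np.cos(s[2]),np.sin(s[2]); P=np.c_[s[0]+c*loc[:,0]-sn*loc[:,1],s[1]+sn*loc[:,0]+c*loc[:,1],loc[:,2]]
        return (proj(P,C)-px).ravel()
    r=least_squares(f,g); print(r.x.round(4),np.degrees(r.x[2]).round(2),'res',r.fun.round(1)); return r.x
h=.118; w=.111
print('tray');t=fit([[h,w,.037],[h,-w,.037],[-h,-w,.037],[-h,w,.037]],src([[117,48],[515,98],[467,527],[57,475]],280,210),[.53,-.1,0])
print('cover');fit([[.039,.103,.034],[.039,-.103,.034],[-.039,-.103,.034],[-.039,.103,.034]],src([[107,190],[487,240],[470,380],[93,329]],280,210),[.53,-.1,0])
b=src([[235,262],[345,278],[342,298],[235,285]],280,210); print('bar',ray(b,C,.0495).round(4), ray(b.mean(0),C,.0495))
print('ster');s=fit([[.06,.056,.045],[.06,-.056,.045],[-.06,-.056,.045],[-.06,.056,.045]],src([[177,255],[380,230],[405,450],[203,475]],140,215),[.53,.25,0])
lp=src([[103,145],[325,107]],140,215)
def f(a):
    loc=np.array([[.06-.122*np.cos(a[0]),.056,.0455+.122*np.sin(a[0])],[.06-.122*np.cos(a[0]),-.056,.0455+.122*np.sin(a[0])]])
    c,sn=np.cos(s[2]),np.sin(s[2]); P=np.c_[s[0]+c*loc[:,0]-sn*loc[:,1],s[1]+sn*loc[:,0]+c*loc[:,1],loc[:,2]]
    return (proj(P,C)-lp).ravel()
r=least_squares(f,[1.8]);print('lid',r.x,r.fun)
```

```text
tray
[ 0.5332 -0.1018 -0.1298] -7.44 res [-0.6 -0.7  0.5 -0.4  0.5  0.8 -0.4  0.2]
cover
[ 0.5333 -0.1019 -0.1323] -7.58 res [ 0.7 -0.3 -0.1 -0.4  0.   0.3 -0.6  0.4]
bar [[ 0.5439 -0.0726  0.0495]
 [ 0.5352 -0.1313  0.0495]
 [ 0.5245 -0.1296  0.0495]
 [ 0.5315 -0.0725  0.0495]] [[ 0.53378598 -0.10152114  0.0495    ]]
ster
[0.4846 0.234  0.1353] 7.75 res [-0.2 -0.   0.7 -0.7  0.6 -0.1 -1.1  0.8]
lid [1.95497642] [-0.33124071 -0.81124379  0.67351183  0.79274763]
```

```bash
cat >> h.py <<'E'
def pose(yaw,tilt=0):
    # tool y down, tool z (jaw) horizontal at yaw deg; tilt: deg about jaw axis
    z=np.array([np.cos(np.radians(yaw)),np.sin(np.radians(yaw)),0]); y=np.array([0,0,-1.]); x=np.cross(y,z)
    M=np.c_[x,y,z]; return M@R.from_euler('z',tilt,degrees=True).as_matrix()
def plan(pos,yaw,n,tilt=0,M=None):
    o=ctrl.get_obs(); p=o['tool_pos']; T0=R.from_rotvec(o['tool_rot']); T1=R.from_matrix(pose(yaw,tilt) if M is None else M)
    rv=(T0.inv()*T1).as_rotvec(); st=(np.array(pos)-p)/n
    print('t',round(o['t'],2),'pos',p.round(4),'dist',np.linalg.norm(np.array(pos)-p).round(4),'rot',np.degrees(rv).round(1),'F',o['contact_force'].round(1),'open',round(o['opening'],4),'q',o['q'].round(2))
    print('dr',(np.degrees(rv)/n).round(2).tolist())
    print('dp',[ (T0*R.from_rotvec(rv*k/n)).inv().apply(st).round(4).tolist() for k in range(n)])
E
python3 -c "
from h import *
plan([.533,-.102,.16],-7.5,14)"
```

```text
t 0.45 pos [0.1869 0.5963 0.2239] dist 0.782 rot [ 0.  80.1  0. ] F [ 0.4 -0.8 -0.2] open 0.0855 q [ 1.15  0.05  1.61 -0.    1.48 -0.12]
dr [0.0, 5.72, 0.0]
dp [[0.0385, 0.0046, -0.0402], [0.0423, 0.0046, -0.0362], [0.0457, 0.0046, -0.0318], [0.0487, 0.0046, -0.027], [0.0511, 0.0046, -0.0221], [0.0531, 0.0046, -0.0169], [0.0545, 0.0046, -0.0115], [0.0553, 0.0046, -0.006], [0.0557, 0.0046, -0.0005], [0.0554, 0.0046, 0.0051], [0.0546, 0.0046, 0.0106], [0.0533, 0.0046, 0.016], [0.0515, 0.0046, 0.0212], [0.0491, 0.0046, 0.0263]]
```

>>> servo_tool(delta_pos=[[0.0385, 0.0046, -0.0402], [0.0423, 0.0046, -0.0362], [0.0457, 0.0046, -0.0318], [0.0487, 0.0046, -0.027], [0.0511, 0.0046, -0.0221]], dr=[[0, 5.7, 0], [0, 5.7, 0], [0, 5.7, 0], [0, 5.7, 0], [0, 5.7, 0]], grip=[0.5, 0.5, 0.5, 0.5, 0.5])

```text
t: 1.08
tool_pos: [0.3117, 0.3427, 0.201]
tool_rot: [-1.474, 0.631, -0.634]
contact_force: [1.0, 0.6, -0.1]
opening: 0.0427
```

```bash
python3 -c "
from h import *
plan([.533,-.102,.16],-7.5,10)"
```

```text
t 1.07 pos [0.3117 0.3427 0.201 ] dist 0.4985 rot [-0.2 51.1 -0.1] F [ 1.   0.6 -0.1] open 0.0427 q [ 0.67 -0.34  2.   -0.    1.47 -0.09]
dr [-0.02, 5.11, -0.01]
dp [[0.0475, 0.0041, -0.0146], [0.0486, 0.0041, -0.0104], [0.0493, 0.0041, -0.006], [0.0497, 0.0041, -0.0016], [0.0496, 0.0041, 0.0029], [0.0491, 0.0041, 0.0073], [0.0483, 0.0041, 0.0116], [0.0471, 0.0041, 0.0159], [0.0455, 0.0041, 0.02], [0.0435, 0.0041, 0.024]]
```

Tracking is good.

>>> servo_tool(delta_pos=[[0.0475, 0.0041, -0.0146], [0.0486, 0.0041, -0.0104], [0.0493, 0.0041, -0.006], [0.0497, 0.0041, -0.0016], [0.0496, 0.0041, 0.0029]], dr=[[0, 5.1, 0], [0, 5.1, 0], [0, 5.1, 0], [0, 5.1, 0], [0, 5.1, 0]], grip=[0.5, 0.5, 0.5, 0.5, 0.5])

```text
t: 1.7
tool_pos: [0.424, 0.1119, 0.1815]
tool_rot: [-1.328, 0.98, -0.988]
contact_force: [-0.0, 0.2, -0.3]
opening: 0.0426
```

>>> servo_tool(delta_pos=[[0.0491, 0.0041, 0.0073], [0.0483, 0.0041, 0.0116], [0.0471, 0.0041, 0.0159], [0.0455, 0.0041, 0.02], [0.0435, 0.0041, 0.024]], dr=[[0, 5.1, 0], [0, 5.1, 0], [0, 5.1, 0], [0, 5.1, 0], [0, 5.1, 0]], grip=[0.5, 0.5, 0.5, 0.5, 0.5])

```text
t: 2.33
tool_pos: [0.5337, -0.1212, 0.1625]
tool_rot: [-1.115, 1.319, -1.33]
contact_force: [0.5, 0.0, 1.3]
opening: 0.0426
```

```bash
python3 -c "
from h import *
plan([.533,-.102,.055],-7.5,4)
W=cam('wrist')
save('wrist','w1')
print(W[3:])
print(proj([[.533,-.102,.0495]],W,True))
"
```

```text
t 2.33 pos [ 0.5337 -0.1212  0.1625] dist 0.1092 rot [-0.8 -1.7 -0.3] F [0.5 0.  1.3] open 0.0426 q [-0.36 -0.1   1.86  0.01  1.36 -0.2 ]
dr [-0.19, -0.43, -0.08]
dp [[-0.0046, 0.0269, -0.0013], [-0.0046, 0.0269, -0.0012], [-0.0046, 0.0269, -0.001], [-0.0047, 0.0269, -0.0009]]
(array([ 0.54540313, -0.04274331,  0.31183881]), array([[ 0.9870145 , -0.15608857, -0.03793071],
       [-0.16013317, -0.93754819, -0.30880536],
       [ 0.01263912,  0.31086934, -0.95036862]]))
[[310.09430543 209.26933607]]
```

View pics/w1.png

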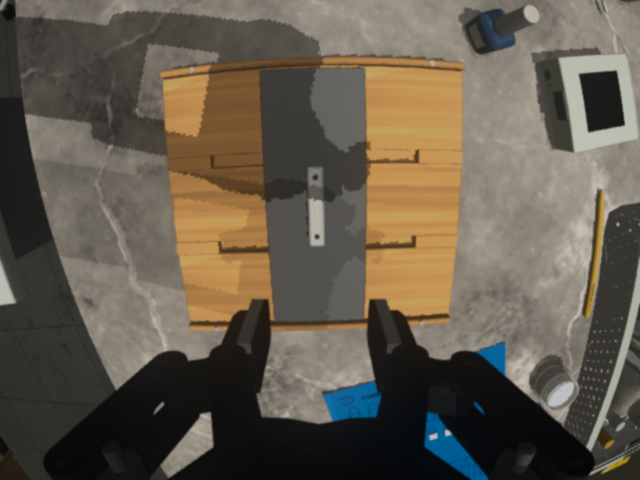

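The wrist view shows the bar from (315,168) to (317,246), centred near (316,206). I'll move to a hover above it, then look again while still.

>>> servo_tool(delta_pos=[[-0.0095, 0.02, -0.002], [-0.0095, 0.02, -0.002], [0, 0, 0]], dr=[[-0.4, -0.8, -0.2], [-0.4, -0.8, -0.2], [0, 0, 0]], grip=[0.5, 0.5, 0.5])

```text
t: 2.75
tool_pos: [0.5334, -0.1051, 0.118]
tool_rot: [-1.147, 1.31, -1.311]
contact_force: [1.1, 1.0, -0.3]
opening: 0.0426
```

```bash
python3 -c "
from h import *
W=cam('wrist')
im=save('wrist','w2')
plan([.533,-.102,.055],-7.5,3)
for m in ctrl.masks_of('wrist','cover_bar')[:2]:
  p=np.argwhere(m['pixels'])[:,::-1]; print(m['score'],m['extent'],p.mean(0))
print(proj([[.533,-.102,.0495]],W,True))
b=cv2.inRange(im,(140,140,140),(255,255,255)); b[:120]=0;b[290:]=0;b[:,:260]=0;b[:,370:]=0
n,l,s,c=cv2.connectedComponentsWithStats(b)
i=1+np.argmax(s[1:,4]);print(s[i],c[i],ray(c[i],W,.0495,True))
"
```

```text
t 2.8 pos [ 0.5341 -0.1055  0.1191] dist 0.0642 rot [ 0.1 -0.4  0.3] F [-1.1  0.4 -0.5] open 0.0425 q [-0.33 -0.05  1.9  -0.    1.3  -0.19]
dr [0.02, -0.13, 0.09]
dp [[-0.0012, 0.0214, -0.0005], [-0.0012, 0.0214, -0.0005], [-0.0011, 0.0214, -0.0005]]
0.61 [261.1, 75.5, 387.2, 365.2] [321.69603253 214.7481518 ]
[[316.08294259 249.29554718]]
[315 227  17  62 901] [322.7436182  257.26415094] [[ 0.53639232 -0.10780491  0.0495    ]]
```

View pics/w2.png

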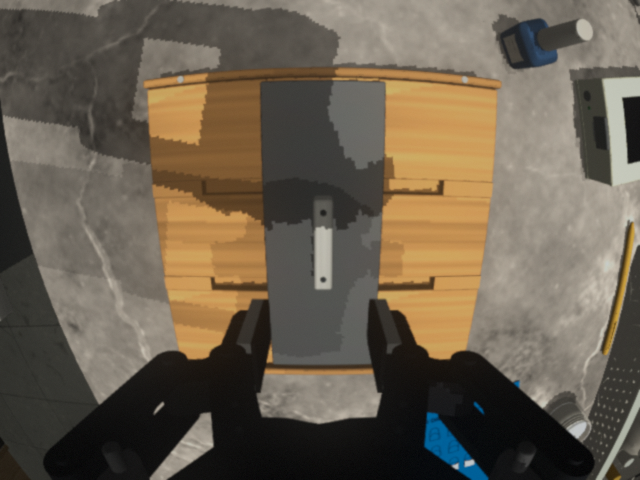

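The bar spans (323,198)–(323,289), which puts its centre near x=.536, y=-.103. I'll descend and pinch.

>>> servo_tool(delta_pos=[[-0.0015, 0.0215, 0.001], [-0.001, 0.0215, 0.001], [0, 0.0205, 0]], dr=[[0, -0.2, 0.2], [0, -0.2, 0], [0, 0, 0]], grip=[0.5, 0.5, 0.5])

```text
t: 3.22
tool_pos: [0.5411, -0.1035, 0.0609]
tool_rot: [-1.141, 1.291, -1.311]
contact_force: [1.0, 0.5, -0.2]
opening: 0.0427
```

>>> servo_tool(delta_pos=[[0, 0, 0], [0, 0, 0], [0, 0, 0]], dr=[[0, 0, 0], [0, 0, 0], [0, 0, 0]], grip=[0.1, 0.05, 0.05], grip_force=20)

```text
t: 3.6
tool_pos: [0.5418, -0.1029, 0.0628]
tool_rot: [-1.141, 1.289, -1.312]
contact_force: [-1.0, 0.8, 0.5]
opening: 0.0046
```

```bash
python3 -c "
from h import *
plan([.535,-.1025,.055],-7.5,1)"
```

```text
t 3.6 pos [ 0.5418 -0.1029  0.0628] dist 0.0103 rot [-0.8  0.3  0.3] F [-1.   0.8  0.5] open 0.0046 q [-0.32  0.03  1.92 -0.    1.18 -0.2 ]
dr [-0.78, 0.29, 0.26]
dp [[0.0004, 0.0077, -0.0069]]
```

Closed over the top of the bar: it stopped 8 mm high. I'll open, correct and descend further.

>>> servo_tool(delta_pos=[[0, 0, -0.003], [0, 0, -0.003], [0, 0, 0]], dr=[[-0.8, 0.3, 0.3], [0, 0, 0], [0, 0, 0]], grip=[0.5, 0.5, 0.5])

```text
t: 3.98
tool_pos: [0.5365, -0.1025, 0.0647]
tool_rot: [-1.142, 1.304, -1.306]
contact_force: [0.1, 1.0, -0.7]
opening: 0.0429
```

```bash
python3 -c "
from h import *
plan([.5355,-.1025,.053],-7.5,1)"
```

```text
t 3.98 pos [ 0.5365 -0.1025  0.0647] dist 0.0117 rot [-0.1 -0.  -0. ] F [ 0.1  1.  -0.7] open 0.0429 q [-0.33  0.02  1.93  0.    1.19 -0.19]
dr [-0.11, -0.03, -0.03]
dp [[0.0001, 0.0117, -0.0011]]
```

>>> servo_tool(delta_pos=[[0, 0.012, -0.001], [0, 0.002, 0]], dr=[[0, 0, 0], [0, 0, 0]], grip=[0.5, 0.5])

```text
t: 4.22
tool_pos: [0.5353, -0.1024, 0.0497]
tool_rot: [-1.142, 1.304, -1.306]
contact_force: [-0.4, 0.0, 0.2]
opening: 0.0429
```

```bash
python3 -c "
from h import *
plan([.5355,-.1025,.053],-7.5,1)"
```

```text
t 4.22 pos [ 0.5353 -0.1024  0.0497] dist 0.0033 rot [-0.1 -0.  -0. ] F [-0.4  0.   0.2] open 0.0429 q [-0.33  0.04  1.94  0.    1.17 -0.19]
dr [-0.1, -0.04, -0.03]
dp [[0.0001, -0.0033, 0.0002]]
```

>>> servo_tool(delta_pos=[[0, -0.003, 0], [0, 0, 0], [0, 0, 0]], dr=[[0, 0, 0], [0, 0, 0], [0, 0, 0]], grip=[0.3, 0.0, 0.0], grip_force=25)

```text
t: 4.6
tool_pos: [0.5351, -0.1023, 0.0523]
tool_rot: [-1.143, 1.305, -1.305]
contact_force: [-0.8, -0.1, -0.2]
opening: -0.0003
```

```bash
python3 -c "
from h import *
save('wrist','w3')
im=save('scene','s3')
cv2.imwrite('pics/s3c.png',cv2.resize(im[180:340,200:400,::-1],None,fx=4,fy=4))"
```

```text
(no output)
```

View pics/w3.png

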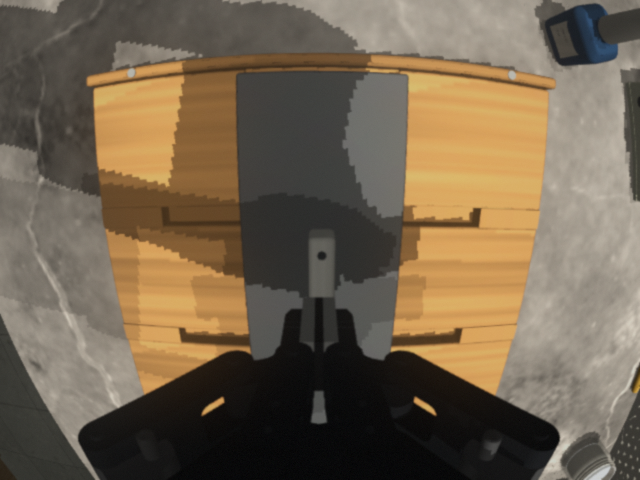

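View pics/s3c.png

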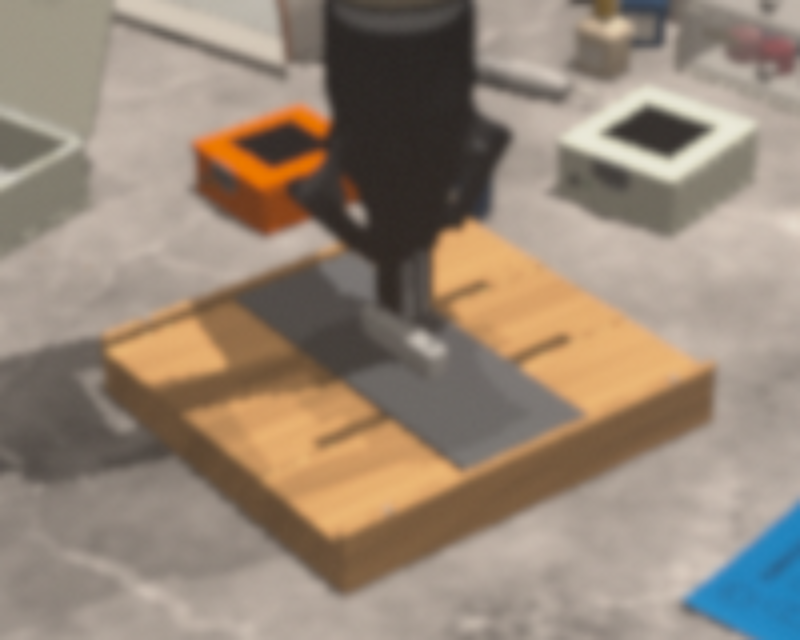

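```bash
python3 -c "
from h import *
W=cam('wrist'); o=ctrl.get_obs(); p=o['tool_pos']; M=R.from_rotvec(o['tool_rot']).as_matrix()
print('t',o['t'],p,o['opening'])
print('tip',proj([p+M@[0,.014,0],p,p-.005*M[:,1]],W,True))
print('tip +-x',proj([p+M@[0.011,.014,0],p+M@[-0.011,.014,0]],W,True))
y=np.array([np.sin(np.radians(7.5)),np.cos(np.radians(7.5)),0])
for s in(-.03,0,.03): print(s,proj([np.array([.5355,-.1025,.0495])+s*y],W,True))
print('corner cover',proj([np.array([.5355,-.1025,.034])+.103*y],W,True))
im=cv2.imread('pics/w3.png'); cv2.imwrite('pics/w3c.png',cv2.resize(im[220:440,220:420],None,fx=2.7,fy=2.7,interpolation=cv2.INTER_CUBIC))
"
```

```text
t 4.7 [ 0.53515156 -0.10233483  0.05240034] 0.0002644203685125048
tip [[316.64866354 292.92506421]
 [316.4883871  306.52554017]
 [316.42561483 311.87803398]]
tip +-x [[316.68272052 312.57676125]
 [316.61661578 272.19418726]]
-0.03 [[317.41370149 356.48160387]]
0 [[317.31543524 303.77659139]]
0.03 [[317.22183833 241.86017287]]
corner cover [[317.20364516  72.85178209]]
```

View pics/w3c.png

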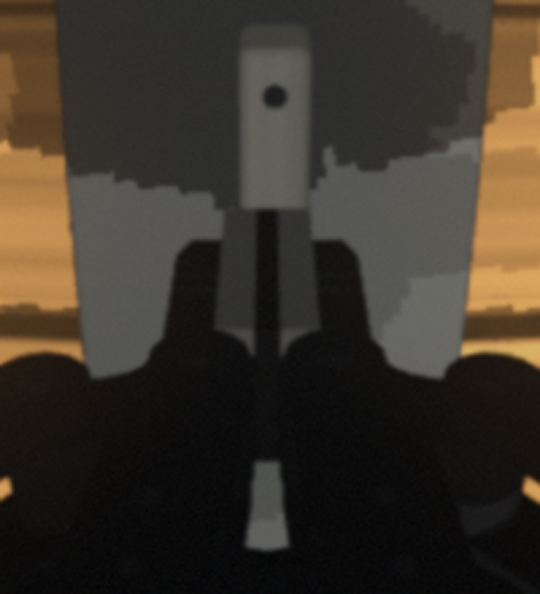

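The wrist crop shows the pads shut on top of the bar: it vanishes under them at crop row 208. The tips therefore sit higher than I assumed. I'll open to about 25 mm and feel downwards.

>>> servo_tool(delta_pos=[[0, 0, 0], [0, 0, 0], [0, 0.003, 0], [0, 0.003, 0]], dr=[[0, 0, 0], [0, 0, 0], [0, 0, 0], [0, 0, 0]], grip=[0.3, 0.3, 0.3, 0.3])

```text
t: 5.2
tool_pos: [0.5355, -0.1024, 0.0465]
tool_rot: [-1.142, 1.304, -1.306]
contact_force: [0.2, -0.3, 0.6]
opening: 0.0255
```

```bash
python3 -c "
from h import *
plan([.5355,-.1025,.050],-7.5,1)
im=save('wrist','w4'); cv2.imwrite('pics/w4c.png',cv2.resize(im[220:440,220:420,::-1],None,fx=2.7,fy=2.7,interpolation=cv2.INTER_CUBIC))
"
```

```text
t 5.2 pos [ 0.5355 -0.1024  0.0465] dist 0.0035 rot [-0.1 -0.  -0. ] F [ 0.2 -0.3  0.6] open 0.0255 q [-0.33  0.04  1.94  0.    1.16 -0.19]
dr [-0.11, -0.04, -0.03]
dp [[0.0001, -0.0035, 0.0]]
```

View pics/w4c.png

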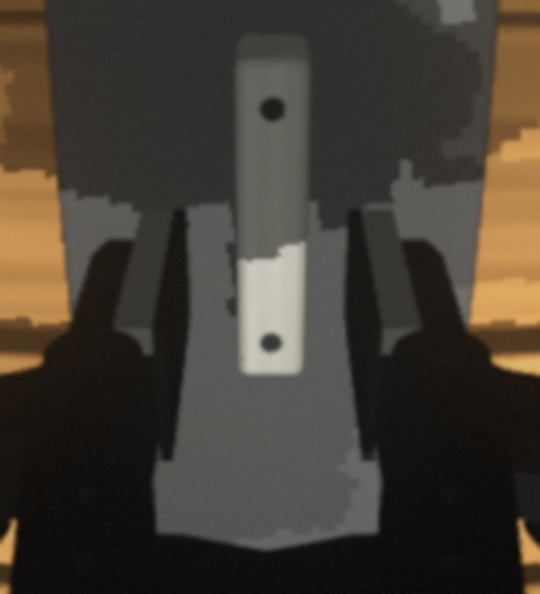

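>>> servo_tool(delta_pos=[[0, 0.004, 0], [0, 0.004, 0]], dr=[[0, 0, 0], [0, 0, 0]], grip=[0.3, 0.3])

```text
t: 5.5
tool_pos: [0.5352, -0.1023, 0.0376]
tool_rot: [-1.143, 1.305, -1.306]
contact_force: [-0.0, 0.6, -0.2]
opening: 0.0255
```

>>> servo_tool(delta_pos=[[0, 0.003, 0], [0, 0.003, 0]], dr=[[0, 0, 0], [0, 0, 0]], grip=[0.3, 0.3])

```text
t: 5.75
tool_pos: [0.535, -0.1022, 0.0308]
tool_rot: [-1.143, 1.305, -1.305]
contact_force: [0.3, -0.3, 0.1]
opening: 0.0258
```

```bash
python3 -c "
from h import *
plan([.5355,-.1025,.033],-7.5,1)
im=save('wrist','w5'); cv2.imwrite('pics/w5c.png',cv2.resize(im[220:440,220:420,::-1],None,fx=2.7,fy=2.7,interpolation=cv2.INTER_CUBIC))
im=save('scene','s5');cv2.imwrite('pics/s5c.png',cv2.resize(im[220:320,240:360,::-1],None,fx=6,fy=6))
"
```

```text
t 5.75 pos [ 0.535  -0.1022  0.0308] dist 0.0023 rot [-0. -0. -0.] F [ 0.3 -0.3  0.1] open 0.0258 q [-0.33  0.07  1.94  0.    1.13 -0.19]
dr [-0.04, -0.04, -0.04]
dp [[0.0002, -0.0022, 0.0005]]
```

View pics/w5c.png

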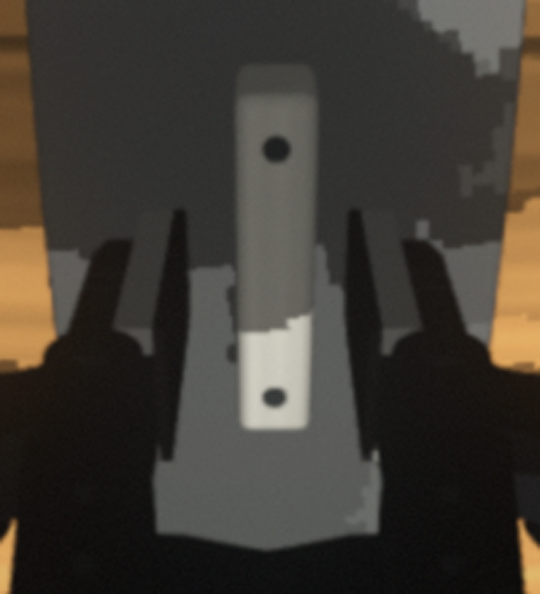

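View pics/s5c.png

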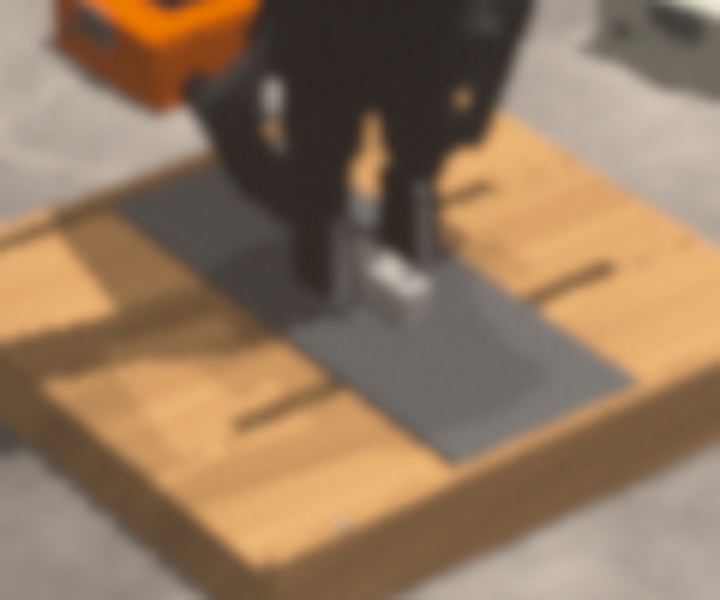

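>>> servo_tool(delta_pos=[[0, 0, 0], [0, 0, 0], [0, 0, 0]], dr=[[0, 0, 0], [0, 0, 0], [0, 0, 0]], grip=[0.0, 0.0, 0.0], grip_force=30)

```text
t: 6.22
tool_pos: [0.535, -0.1022, 0.0308]
tool_rot: [-1.143, 1.305, -1.305]
contact_force: [-0.0, 0.6, -0.8]
opening: 0.0108
```

Gripped (10.8 mm). Now feel: push toward tray +x (tool +z).

>>> servo_tool(delta_pos=[[0, 0, 0.004], [0, 0, 0.004]], dr=[[0, 0, 0], [0, 0, 0]], grip=[0, 0])

```text
t: 6.48
tool_pos: [0.543, -0.1033, 0.0308]
tool_rot: [-1.143, 1.306, -1.305]
contact_force: [-1.1, 0.1, 0.5]
opening: 0.0113
```

It moves freely by 8 mm with about 1 N, so +x is the free way. I'll slide on.

>>> servo_tool(delta_pos=[[0, 0, 0.015], [0, 0, 0.015], [0, 0, 0.015], [0, 0, 0.015]], dr=[[0, 0, 0], [0, 0, 0], [0, 0, 0], [0, 0, 0]], grip=[0, 0, 0, 0])

```text
t: 6.98
tool_pos: [0.6065, -0.1117, 0.0308]
tool_rot: [-1.143, 1.305, -1.305]
contact_force: [-1.9, 0.9, 2.6]
opening: 0.011
```

```bash
python3 -c "
from h import *
a=np.radians(-7.5);u=np.array([np.cos(a),np.sin(a),0])
plan(np.array([.535,-.1022,.0308])+.0755*u,-7.5,1)
"
```

```text
t 6.97 pos [ 0.6065 -0.1117  0.0308] dist 0.0033 rot [-0. -0. -0.] F [-1.9  0.9  2.6] open 0.011 q [-0.3   0.22  1.77  0.    1.15 -0.17]
dr [-0.05, -0.05, -0.05]
dp [[-0.0001, 0.0, 0.0033]]
```

>>> servo_tool(delta_pos=[[0, 0, 0.0035], [0, 0, 0.001], [0, 0, 0], [0, 0, 0]], dr=[[0, 0, 0], [0, 0, 0], [0, 0, 0], [0, 0, 0]], grip=[0, 0, 0.4, 0.4])

```text
t: 7.48
tool_pos: [0.6124, -0.1124, 0.0306]
tool_rot: [-1.143, 1.305, -1.305]
contact_force: [0.9, -0.5, -0.1]
opening: 0.0341
```

>>> servo_tool(delta_pos=[[0, -0.02, 0], [0, -0.05, -0.02], [0, -0.05, -0.05], [0, -0.02, -0.05], [0, 0, 0]], dr=[[0, 0, 0], [0, 0, 0], [0, 0, 0], [0, 0, 0], [0, 0, 0]], grip=[0.4, 0.5, 0.5, 0.5, 0.5])

```text
t: 8.1
tool_pos: [0.4975, -0.0977, 0.1753]
tool_rot: [-1.139, 1.298, -1.31]
contact_force: [0.1, 0.3, 0.1]
opening: 0.0427
```

```bash
python3 -c "
from h import *
W=cam('wrist'); plan([.535,-.102,.16],-7.5,1)
im=save('wrist','w6'); save('top','t6')
for l in ['pink_clip','teal_clip','pigment_jar','cover_bar']:
  for m in ctrl.masks_of('wrist',l)[:2]:
    p=np.argwhere(m['pixels'])[:,::-1]; print(l,round(m['score'],2),m['extent'],p.mean(0),ray(p.mean(0),W,.02,True))
"
```

```text
t 8.1 pos [ 0.4975 -0.0977  0.1753] dist 0.0407 rot [-0.5 -0.   0.1] F [0.1 0.3 0.1] open 0.0427 q [-0.34 -0.21  1.94  0.    1.4  -0.21]
dr [-0.47, -0.03, 0.05]
dp [[-0.0006, 0.0156, 0.0376]]
pink_clip 0.83 [358.0, 101.1, 380.4, 164.1] [366.07201309 131.84533552] [[ 0.54737872 -0.03048872  0.02      ]]
teal_clip 0.81 [351.9, 258.2, 370.9, 314.8] [360.25554259 286.74445741] [[ 0.5288109 -0.1662869  0.02     ]]
pigment_jar 0.83 [341.9, 194.7, 377.3, 233.4] [360.00254453 215.66581849] [[ 0.53478177 -0.10012165  0.02      ]]
pigment_jar 0.54 [351.8, 262.7, 371.9, 318.2] [359.95384615 286.12417582] [[ 0.52859149 -0.16562454  0.02      ]]
cover_bar 0.63 [402.1, 95.8, 504.5, 326.9] [450.86809146 209.31210361] [[ 0.61609348 -0.10420977  0.02      ]]
```

View pics/w6.png

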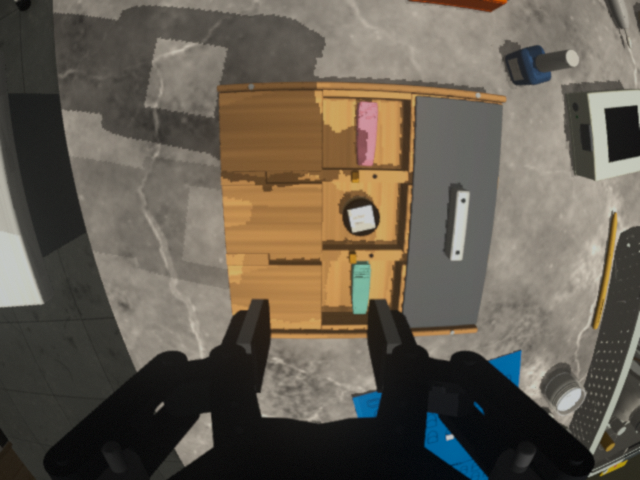

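The pink clip shows at (367,132), in the left (+y) pocket, with the jar in the middle and the teal clip on the right. The cover is fully aside. Next I'll work out the clip's pose, and the real tip depth from where the pads appear in the image.

```bash
python3 -c "
from h import *
W=cam('wrist'); o=ctrl.get_obs(); p=o['tool_pos']; M=R.from_rotvec(o['tool_rot']).as_matrix()
print(((W[3]-p)@M).round(4))
for t in (-.02,-.01,-.005,0,.005,.014): print(t,[proj([p+M@[x,t,-.01275],p+M@[x,t,.01275]],W,True).round(0).tolist() for x in (-.011,.011)])
m=ctrl.masks_of('wrist','pink_clip')[0]['pixels']; pts=np.argwhere(m)[:,::-1]
g=ray(pts,W,.021,True)[:,:2].astype(np.float32); rc=cv2.minAreaRect(g); print(rc, cv2.boxPoints(rc).round(4)); 
c=g-g.mean(0); u,s,v=np.linalg.svd(c,full_matrices=False); print(g.mean(0),v[0],np.degrees(np.arctan2(v[0][1],v[0][0])))
im=cv2.imread('pics/w6.png'); cv2.imwrite('pics/w6c.png',cv2.resize(im[80:180,310:420],None,fx=6,fy=6,interpolation=cv2.INTER_CUBIC))
"
```

```text
[-0.0802 -0.1489  0.001 ]
-0.02 [[[284.0, 306.0], [349.0, 306.0]], [[286.0, 351.0], [347.0, 352.0]]]
-0.01 [[[286.0, 294.0], [347.0, 295.0]], [[288.0, 339.0], [345.0, 339.0]]]
-0.005 [[[287.0, 289.0], [346.0, 289.0]], [[288.0, 333.0], [344.0, 333.0]]]
0 [[[288.0, 284.0], [345.0, 285.0]], [[289.0, 327.0], [344.0, 327.0]]]
0.005 [[[288.0, 280.0], [345.0, 280.0]], [[290.0, 322.0], [343.0, 322.0]]]
0.014 [[[290.0, 272.0], [343.0, 272.0]], [[291.0, 312.0], [342.0, 312.0]]]
((0.5468225479125977, -0.03127026930451393), (0.05128331854939461, 0.016843073070049286), 83.13919830322266) [[ 0.5354 -0.0557]
 [ 0.5521 -0.0577]
 [ 0.5582 -0.0068]
 [ 0.5415 -0.0048]]
[ 0.54667985 -0.02993895] [-0.15159771 -0.9884423 ] -98.71953
```

View pics/w6c.png

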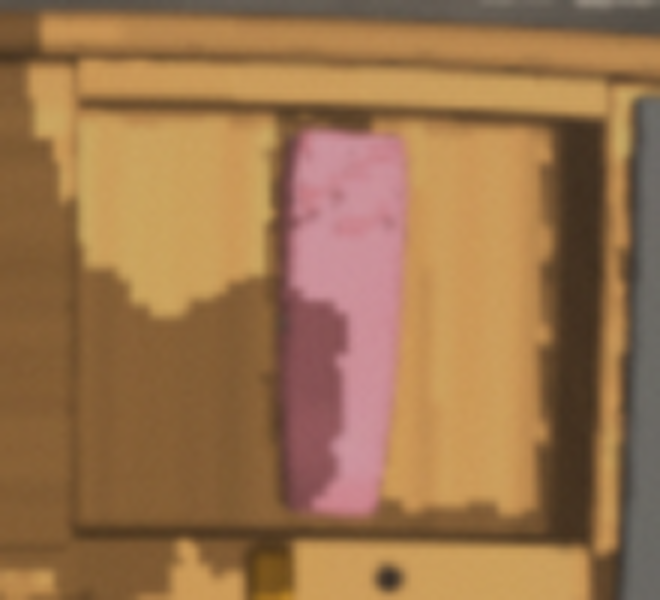

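```bash
python3 -c "
from h import *
plan([.547,-.031,.06],-7,3)"
```

```text
t 8.45 pos [ 0.4986 -0.0977  0.1706] dist 0.138 rot [-0.  -0.5 -0. ] F [-0.6  0.6 -0.1] open 0.0429 q [-0.34 -0.19  1.94  0.    1.4  -0.21]
dr [-0.0, -0.17, -0.02]
dp [[-0.0241, 0.0369, 0.0131], [-0.0241, 0.0369, 0.0132], [-0.0241, 0.0369, 0.0132]]
```

>>> servo_tool(delta_pos=[[-0.024, 0.037, 0.013], [-0.024, 0.037, 0.013], [-0.02, 0.03, 0.01], [0, 0, 0]], dr=[[0, -0.2, 0], [0, -0.2, 0], [0, 0, 0], [0, 0, 0]], grip=[0.3, 0.3, 0.3, 0.3])

```text
t: 8.95
tool_pos: [0.5454, -0.034, 0.0614]
tool_rot: [-1.15, 1.303, -1.298]
contact_force: [0.1, 0.6, 0.5]
opening: 0.0257
```

```bash
python3 -c "
from h import *
plan([.547,-.031,.04],-7,1)
W=cam('wrist'); im=save('wrist','w7')
for m in ctrl.masks_of('wrist','pink_clip')[:1]:
  p=np.argwhere(m['pixels'])[:,::-1]; g=ray(p,W,.021,True)[:,:2].astype(np.float32);print(m['score'],m['extent'],cv2.minAreaRect(g))
cv2.imwrite('pics/w7c.png',cv2.resize(im[180:400,220:420,::-1],None,fx=2.7,fy=2.7,interpolation=cv2.INTER_CUBIC))
"
```

```text
t 8.95 pos [ 0.5454 -0.034   0.0614] dist 0.0217 rot [ 0.2 -0.1 -0. ] F [0.1 0.6 0.5] open 0.0257 q [-0.2   0.03  1.92 -0.    1.19 -0.07]
dr [0.22, -0.13, -0.01]
dp [[-0.0031, 0.0214, 0.0013]]
0.63 [309.4, 221.3, 341.0, 304.0] ((0.5485246181488037, -0.029574664309620857), (0.050073981285095215, 0.015198343433439732), 81.26399993896484)
```

View pics/w7c.png

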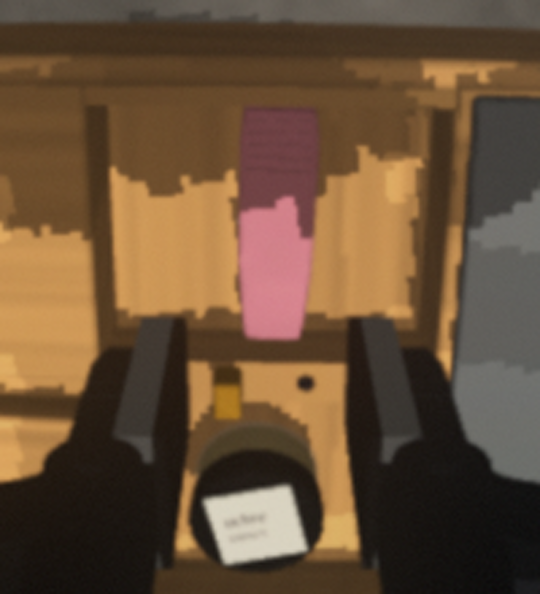

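>>> servo_tool(delta_pos=[[-0.004, 0.012, 0.003], [0, 0.012, 0], [0, 0.011, 0], [0, 0, 0]], dr=[[0, 0.5, 0], [0, 0, 0], [0, 0, 0], [0, 0, 0]], grip=[0.3, 0.3, 0.3, 0.3])

```text
t: 9.55
tool_pos: [0.5528, -0.0339, 0.0309]
tool_rot: [-1.137, 1.303, -1.315]
contact_force: [-1.0, -0.9, 0.0]
opening: 0.0253
```

```bash
python3 -c "
from h import *
plan([.548,-.030,.01],-7.5,1)
W=cam('wrist'); im=save('wrist','w8')
cv2.imwrite('pics/w8c.png',cv2.resize(im[180:400,220:420,::-1],None,fx=2.7,fy=2.7,interpolation=cv2.INTER_CUBIC))
"
```

```text
t 9.55 pos [ 0.5528 -0.0339  0.0309] dist 0.0218 rot [-0.4 -0.4  0.1] F [-1.  -0.9  0. ] open 0.0253 q [-0.2   0.08  1.93 -0.    1.13 -0.06]
dr [-0.44, -0.39, 0.08]
dp [[-0.0032, 0.0208, -0.0054]]
```

View pics/w8c.png

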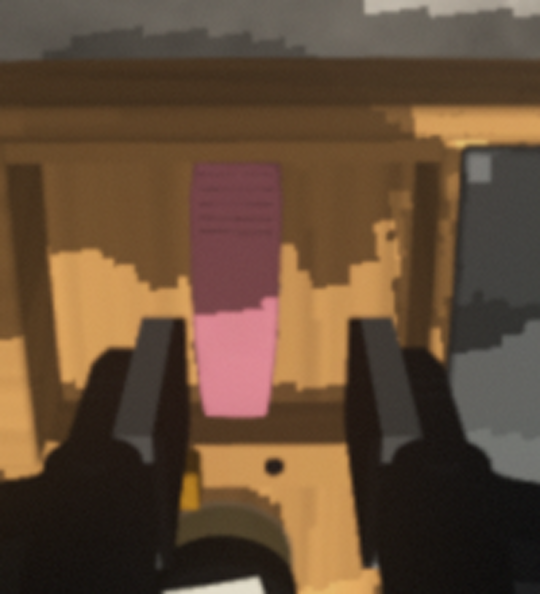

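>>> servo_tool(delta_pos=[[-0.004, 0, -0.005], [0, 0, 0]], dr=[[-0.4, -0.4, 0], [0, 0, 0]], grip=[0.3, 0.3])

```text
t: 9.85
tool_pos: [0.549, -0.0291, 0.0321]
tool_rot: [-1.144, 1.302, -1.307]
contact_force: [-0.2, -0.6, 0.5]
opening: 0.0254
```

```bash
python3 -c "
from h import *
plan([.548,-.030,.01],-7.5,1)
W=cam('wrist'); im=save('wrist','w9')
for m in ctrl.masks_of('wrist','pink_clip')[:1]:
  p=np.argwhere(m['pixels'])[:,::-1]; g=ray(p,W,.021,True)[:,:2].astype(np.float32);print(m['score'],m['extent'],cv2.minAreaRect(g))
cv2.imwrite('pics/w9c.png',cv2.resize(im[180:400,220:420,::-1],None,fx=2.7,fy=2.7,interpolation=cv2.INTER_CUBIC))
"
```

```text
t 9.85 pos [ 0.549  -0.0291  0.0321] dist 0.0222 rot [-0.1  0.   0.1] F [-0.2 -0.6  0.5] open 0.0254 q [-0.19  0.07  1.93 -0.    1.13 -0.06]
dr [-0.14, 0.03, 0.08]
dp [[0.001, 0.0221, -0.0009]]
0.9 [300.6, 248.2, 336.5, 337.3] ((0.5486606955528259, -0.029666781425476074), (0.0488278903067112, 0.01542077399790287), 81.4534683227539)
```

View pics/w9c.png

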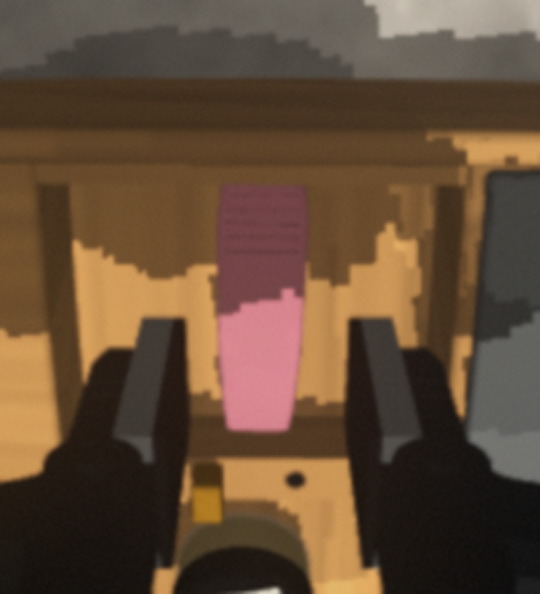

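Centred. I'll descend into the pocket in small steps.

>>> servo_tool(delta_pos=[[0, 0.008, 0], [0, 0.007, 0], [0, 0.005, 0]], dr=[[0, 0, 0], [0, 0, 0], [0, 0, 0]], grip=[0.3, 0.3, 0.3])

```text
t: 10.32
tool_pos: [0.5499, -0.0295, 0.0116]
tool_rot: [-1.143, 1.301, -1.308]
contact_force: [-0.7, -0.2, -0.8]
opening: 0.0253
```

```bash
python3 -c "
from h import *
plan([.5485,-.0295,.0],-7.5,1)"
```

```text
t 10.32 pos [ 0.5499 -0.0295  0.0116] dist 0.0117 rot [-0.2  0.   0.1] F [-0.7 -0.2 -0.8] open 0.0253 q [-0.19  0.11  1.94 -0.    1.09 -0.06]
dr [-0.25, 0.02, 0.1]
dp [[0.0002, 0.0116, -0.0014]]
```

>>> servo_tool(delta_pos=[[0, 0.004, -0.001], [0, 0.003, 0], [0, 0.002, 0]], dr=[[0, 0, 0], [0, 0, 0], [0, 0, 0]], grip=[0.3, 0.3, 0.3])

```text
t: 10.7
tool_pos: [0.5483, -0.0293, 0.0011]
tool_rot: [-1.144, 1.302, -1.307]
contact_force: [0.7, 0.2, -0.4]
opening: 0.0257
```

```bash
python3 -c "
from h import *
plan([.5485,-.0295,.0],-7.5,1)
im=save('wrist','w10')
cv2.imwrite('pics/w10c.png',cv2.resize(im[180:400,220:420,::-1],None,fx=2.7,fy=2.7,interpolation=cv2.INTER_CUBIC))"
```

```text
t 10.7 pos [ 0.5483 -0.0293  0.0011] dist 0.0012 rot [-0.2  0.   0.1] F [ 0.7  0.2 -0.4] open 0.0257 q [-0.19  0.12  1.94 -0.    1.07 -0.06]
dr [-0.16, 0.02, 0.09]
dp [[0.0002, 0.0011, 0.0002]]
```

View pics/w10c.png

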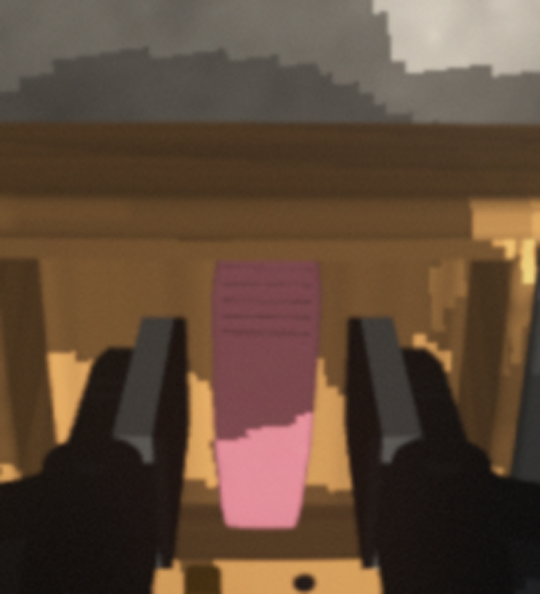

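>>> servo_tool(delta_pos=[[0, 0.002, 0], [0, 0, 0], [0, 0, 0], [0, 0, 0]], dr=[[0, 0, 0], [0, 0, 0], [0, 0, 0], [0, 0, 0]], grip=[0.3, 0.1, 0.1, 0.1], grip_force=30)

```text
t: 11.25
tool_pos: [0.5486, -0.0294, -0.0007]
tool_rot: [-1.144, 1.301, -1.308]
contact_force: [0.5, -0.1, -0.0]
opening: 0.0151
```

Gripped at 15.1 mm. Lift.

>>> servo_tool(delta_pos=[[0, -0.02, 0], [0, -0.04, 0], [0, -0.05, 0], [0, -0.04, 0], [0, 0, 0]], dr=[[0, 0, 0], [0, 0, 0], [0, 0, 0], [0, 0, 0], [0, 0, 0]], grip=[0.1, 0.1, 0.1, 0.1, 0.1])

```text
t: 11.88
tool_pos: [0.5489, -0.0291, 0.1601]
tool_rot: [-1.141, 1.297, -1.31]
contact_force: [0.4, -0.2, 1.2]
opening: 0.0148
```

```bash
python3 -c "
from h import *
plan([.480,.233,.13],7.75,6)
im=save('wrist','w11')
im=save('top','t11'); cv2.imwrite('pics/t11c.png',cv2.resize(im[180:350,150:420,::-1],None,fx=2.9,fy=2.9,interpolation=cv2.INTER_CUBIC))"
```

```text
t 11.88 pos [ 0.5489 -0.0291  0.1601] dist 0.2727 rot [ -0.4 -15.2   0.2] F [ 0.4 -0.2  1.2] open 0.0148 q [-0.19 -0.08  1.86 -0.    1.36 -0.06]
dr [-0.07, -2.54, 0.03]
dp [[-0.0418, 0.0048, -0.0171], [-0.0425, 0.0048, -0.0152], [-0.0432, 0.0049, -0.0133], [-0.0437, 0.0049, -0.0114], [-0.0442, 0.0049, -0.0094], [-0.0446, 0.005, -0.0075]]
```

View pics/w11.png

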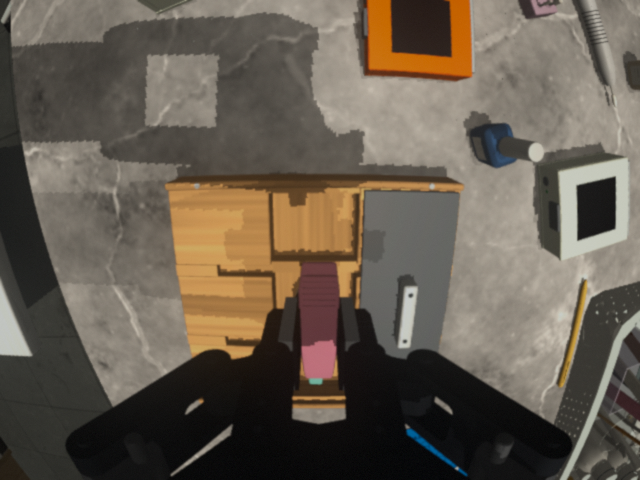

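View pics/t11c.png

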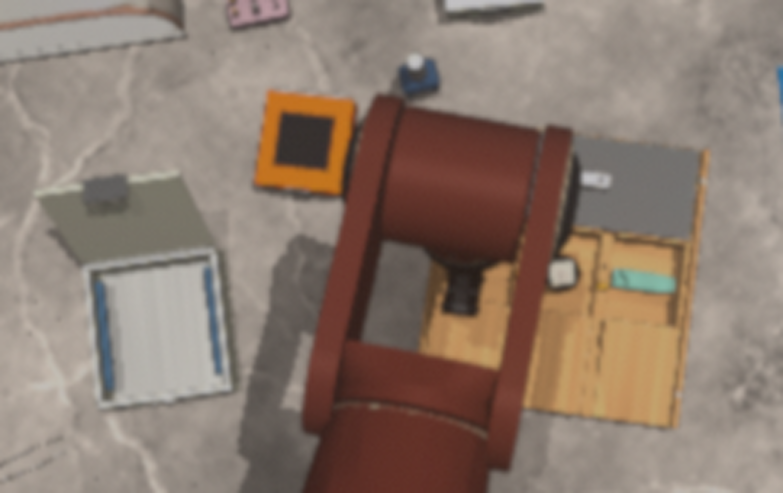

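The clip is held (wrist view, 319,330). I'll carry it over the box, aiming slightly to its front half to stay clear of the lid.

>>> servo_tool(delta_pos=[[-0.042, 0.004, -0.019], [-0.043, 0.004, -0.017], [-0.043, 0.004, -0.015], [-0.044, 0.004, -0.013], [-0.044, 0.004, -0.011]], dr=[[-0.1, -2.5, 0], [0, -2.5, 0], [0, -2.5, 0], [0, -2.5, 0], [0, -2.5, 0]], grip=[0.1, 0.1, 0.1, 0.1, 0.1])

```text
t: 12.6
tool_pos: [0.4738, 0.1935, 0.1268]
tool_rot: [-1.262, 1.154, -1.138]
contact_force: [0.2, 1.0, 0.5]
opening: 0.015
```

```bash
python3 -c "
from h import *
plan([.465,.231,.10],7.75,2)"
```

```text
t 12.6 pos [0.4738 0.1935 0.1268] dist 0.0469 rot [ 0.9 -2.7  0.1] F [0.2 1.  0.5] open 0.015 q [ 0.24 -0.13  1.96  0.    1.33  0.15]
dr [0.44, -1.36, 0.03]
dp [[-0.0191, 0.0134, -0.0026], [-0.0191, 0.0134, -0.0022]]
```

>>> servo_tool(delta_pos=[[-0.019, 0.012, -0.0025], [-0.019, 0.012, -0.0025], [0, 0, 0]], dr=[[0.4, -1.4, 0], [0.4, -1.3, 0], [0, 0, 0]], grip=[0.1, 0.1, 0.1])

```text
t: 12.98
tool_pos: [0.4586, 0.2331, 0.0961]
tool_rot: [-1.285, 1.111, -1.101]
contact_force: [0.3, 0.1, -0.6]
opening: 0.0145
```

```bash
python3 -c "
from h import *
plan([.465,.231,.02],7.75,4)
save('wrist','w12')
save('scene','s12')"
```

```text
t 12.97 pos [0.4586 0.2331 0.0961] dist 0.0764 rot [0.7 0.4 0.2] F [ 0.3  0.1 -0.6] open 0.0145 q [ 0.33 -0.09  1.97 -0.    1.27  0.18]
dr [0.18, 0.09, 0.04]
dp [[0.0007, 0.019, 0.0018], [0.0007, 0.019, 0.0017], [0.0007, 0.019, 0.0016], [0.0007, 0.019, 0.0016]]
```

View pics/w12.png

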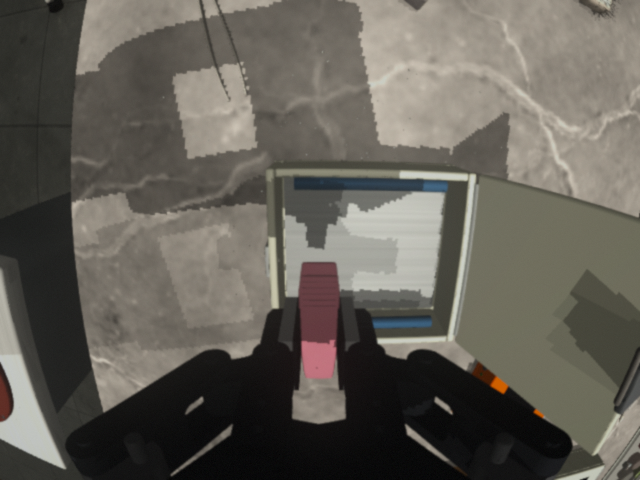

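View pics/s12.png

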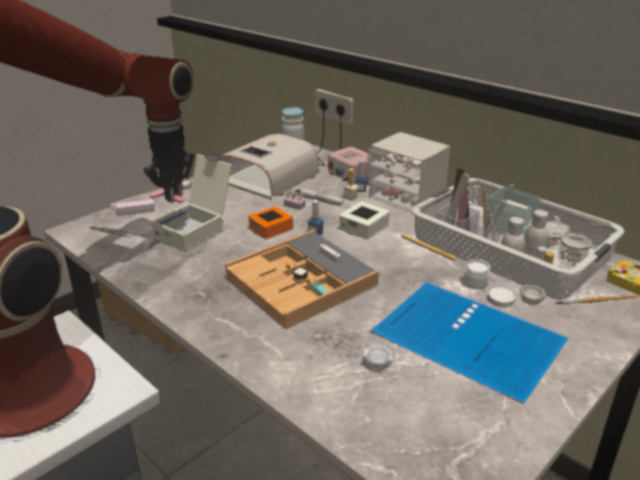

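The wrist view shows the clip over the front part of the box (interior columns 285–440, clip at 319). I'll shift 12 mm toward the hinge while lowering.

>>> servo_tool(delta_pos=[[0.001, 0.01, 0.012], [0, 0.018, 0], [0, 0.018, 0], [0, 0, 0]], dr=[[0.6, 0.4, 0.2], [0, 0, 0], [0, 0, 0], [0, 0, 0]], grip=[0.1, 0.1, 0.1, 0.1])

```text
t: 13.58
tool_pos: [0.4738, 0.2309, 0.0482]
tool_rot: [-1.266, 1.114, -1.114]
contact_force: [-0.3, 0.7, 0.2]
opening: 0.0146
```

```bash
python3 -c "
from h import *
plan([.471,.231,.006],7.75,4)
save('wrist','w13')"
```

```text
t 13.57 pos [0.4738 0.2309 0.0482] dist 0.0423 rot [-0.1 -0.4 -0. ] F [-0.3  0.7  0.2] open 0.0146 q [ 0.31 -0.    1.98  0.    1.16  0.18]
dr [-0.01, -0.1, -0.01]
dp [[-0.0001, 0.0105, -0.0007], [-0.0001, 0.0106, -0.0007], [-0.0001, 0.0106, -0.0007], [-0.0001, 0.0106, -0.0007]]
```

View pics/w13.png

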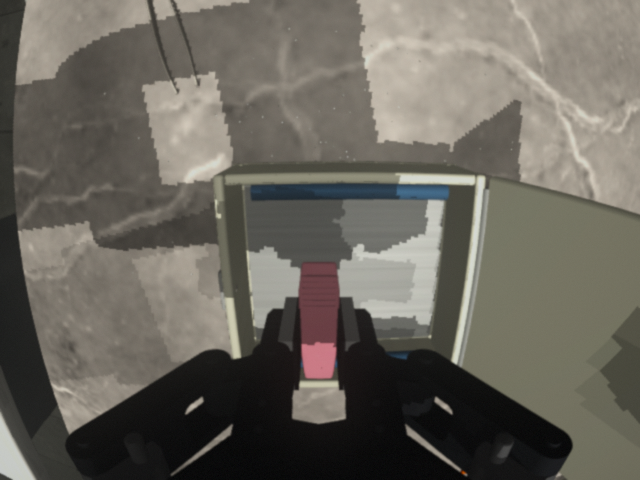

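Well inside the box, so lower on.

>>> servo_tool(delta_pos=[[0, 0.012, -0.001], [0, 0.012, 0], [0, 0.01, 0], [0, 0, 0]], dr=[[0, 0, 0], [0, 0, 0], [0, 0, 0], [0, 0, 0]], grip=[0.1, 0.1, 0.1, 0.1])

```text
t: 14.12
tool_pos: [0.4739, 0.2314, 0.0135]
tool_rot: [-1.264, 1.112, -1.115]
contact_force: [-0.1, 0.3, -0.0]
opening: 0.0148
```

>>> servo_tool(delta_pos=[[0, 0.005, 0], [0, 0.004, 0], [0, 0, 0]], dr=[[0, 0, 0], [0, 0, 0], [0, 0, 0]], grip=[0.1, 0.1, 0.1])

```text
t: 14.5
tool_pos: [0.4745, 0.2316, 0.0045]
tool_rot: [-1.263, 1.111, -1.115]
contact_force: [0.4, 1.3, 0.0]
opening: 0.0147
```

>>> servo_tool(delta_pos=[[0, 0.002, 0], [0, 0, 0], [0, 0, 0], [0, 0, 0]], dr=[[0, 0, 0], [0, 0, 0], [0, 0, 0], [0, 0, 0]], grip=[0.1, 0.1, 0.3, 0.3])

```text
t: 15.0
tool_pos: [0.4751, 0.2319, 0.0031]
tool_rot: [-1.261, 1.11, -1.115]
contact_force: [-0.4, -0.4, 0.1]
opening: 0.0256
```

>>> servo_tool(delta_pos=[[0, -0.01, 0], [0, -0.03, 0], [0, -0.05, 0], [0, -0.04, 0]], dr=[[0, 0, 0], [0, 0, 0], [0, 0, 0], [0, 0, 0]], grip=[0.3, 0.3, 0.3, 0.3])

```text
t: 15.5
tool_pos: [0.4718, 0.2307, 0.1345]
tool_rot: [-1.268, 1.114, -1.113]
contact_force: [-0.0, 0.3, 0.2]
opening: 0.0257
```

```bash
python3 -c "
from h import *
plan([.471,.231,.13],7.75,4)
save('wrist','w14')"
```

```text
t 15.5 pos [0.4718 0.2307 0.1345] dist 0.0046 rot [ 0.  -0.4 -0. ] F [-0.   0.3  0.2] open 0.0257 q [ 0.31 -0.11  1.93  0.    1.33  0.18]
dr [0.01, -0.09, -0.0]
dp [[-0.0001, 0.0011, -0.0002], [-0.0001, 0.0011, -0.0002], [-0.0001, 0.0011, -0.0002], [-0.0001, 0.0011, -0.0002]]
```

View pics/w14.png

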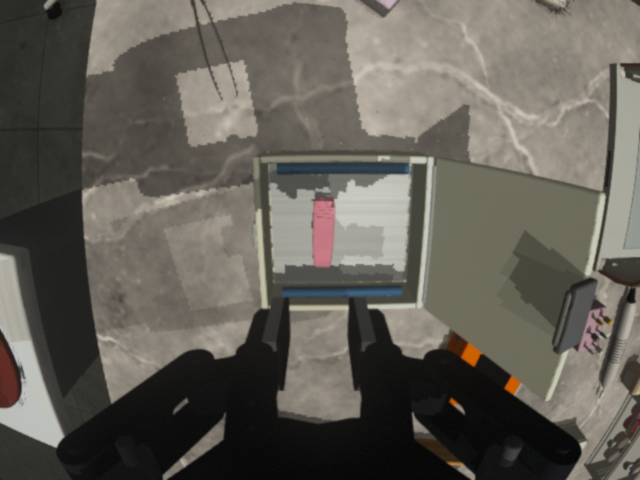

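The clip lies in the box at (323,231). Next, the lid: check the clearance behind it and plan the move round.

```bash
python3 -c "
from h import *
C=cam('top')
for z in (0.,.08): print(ray([[213,195],[135,198],[175,200],[250,160],[240,183]],C,z).round(3))
a=np.radians(7.75)
for lx in (.165,.15,.12,.1,.06,0,-.045): print(lx,(np.array([.4846,.234])+lx*np.array([np.cos(a),np.sin(a)])).round(4))
plan([.648,.256,.25],7.75,5)"
```

```text
[[0.737 0.23  0.   ]
 [0.729 0.43  0.   ]
 [0.724 0.327 0.   ]
 [0.829 0.137 0.   ]
 [0.768 0.162 0.   ]]
[[0.717 0.212 0.08 ]
 [0.71  0.4   0.08 ]
 [0.705 0.303 0.08 ]
 [0.803 0.125 0.08 ]
 [0.746 0.148 0.08 ]]
0.165 [0.6481 0.2563]
0.15 [0.6332 0.2542]
0.12 [0.6035 0.2502]
0.1 [0.5837 0.2475]
0.06 [0.5441 0.2421]
0 [0.4846 0.234 ]
-0.045 [0.44   0.2279]
t 15.55 pos [0.475  0.2318 0.1408] dist 0.206 rot [-0.5 -0.3 -0.1] F [1.2 2.  2.7] open 0.0256 q [ 0.31 -0.12  1.92  0.    1.33  0.18]
dr [-0.1, -0.07, -0.02]
dp [[-0.0004, -0.0215, 0.0351], [-0.0003, -0.0216, 0.0351], [-0.0003, -0.0217, 0.035], [-0.0002, -0.0217, 0.035], [-0.0002, -0.0218, 0.035]]
```

>>> servo_tool(delta_pos=[[0, -0.055, 0], [0, -0.045, 0.03], [0, -0.01, 0.05], [0, 0, 0.05], [0, 0, 0.04]], dr=[[0, 0, 0], [0, 0, 0], [0, 0, 0], [0, 0, 0], [0, 0, 0]], grip=[0, 0, 0, 0, 0])

```text
t: 16.18
tool_pos: [0.6464, 0.2547, 0.2632]
tool_rot: [-1.249, 1.1, -1.118]
contact_force: [-0.9, 0.9, 0.4]
opening: -0.0001
```

```bash
python3 -c "
from h import *
plan([.648,.256,.11],7.75,5)
im=save('wrist','w15');im=save('scene','s15'); cv2.imwrite('pics/s15c.png',cv2.resize(im[60:260,60:320,::-1],None,fx=3,fy=3))"
```

```text
t 16.18 pos [0.6464 0.2547 0.2632] dist 0.1532 rot [-1.2 -0.3 -0.2] F [-0.9  0.9  0.4] open -0.0001 q [0.27 0.18 1.41 0.   1.53 0.14]
dr [-0.24, -0.05, -0.05]
dp [[-0.0001, 0.0306, -0.0003], [-0.0001, 0.0306, -0.0002], [-0.0001, 0.0306, -0.0], [-0.0002, 0.0306, 0.0001], [-0.0002, 0.0306, 0.0002]]
```

View pics/s15c.png

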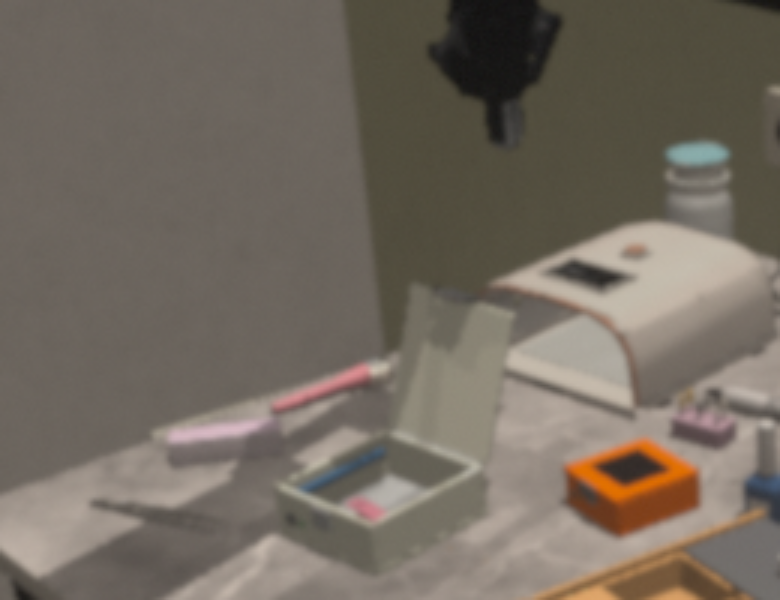

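View pics/w15.png

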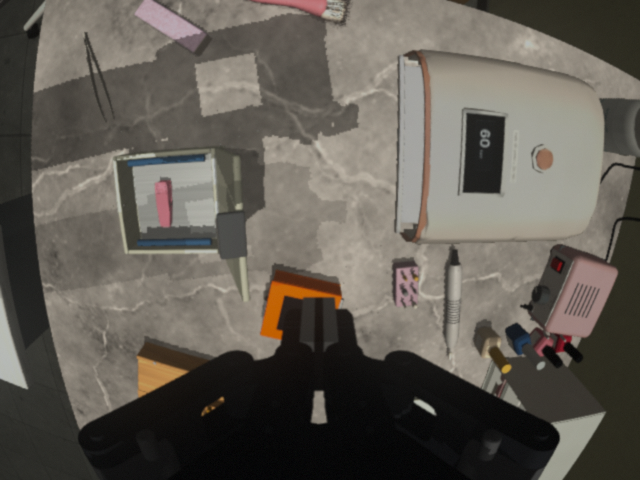

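>>> servo_tool(delta_pos=[[0, 0.045, 0], [0, 0.045, 0], [0, 0.035, 0], [0, 0, 0]], dr=[[-0.6, 0, 0], [-0.5, 0, 0], [0, 0, 0], [0, 0, 0]], grip=[0, 0, 0, 0])

```text
t: 16.77
tool_pos: [0.6475, 0.2552, 0.1363]
tool_rot: [-1.264, 1.114, -1.111]
contact_force: [-0.5, -0.0, -0.9]
opening: 0.0
```

```bash
python3 -c "
from h import *
plan([.60,.250,.12],7.75,3)
save('wrist','w16');im=save('scene','s16'); cv2.imwrite('pics/s16c.png',cv2.resize(im[60:260,60:320,::-1],None,fx=3,fy=3))"
```

```text
t 16.77 pos [0.6475 0.2552 0.1363] dist 0.0505 rot [-0.1 -0.3 -0.2] F [-0.5 -0.  -0.9] open 0.0 q [0.27 0.28 1.51 0.   1.35 0.14]
dr [-0.03, -0.1, -0.08]
dp [[-0.0003, 0.0054, -0.0159], [-0.0004, 0.0054, -0.0159], [-0.0004, 0.0054, -0.0159]]
```

View pics/s16c.png

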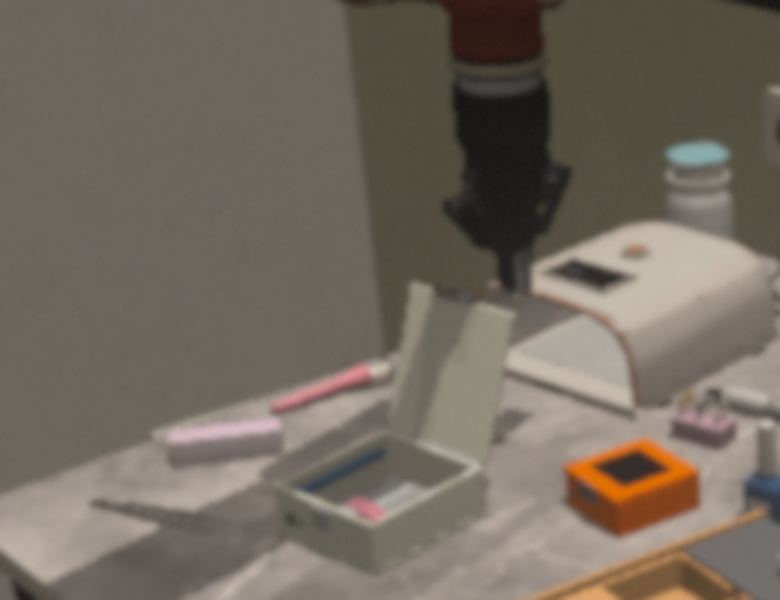

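View pics/w16.png

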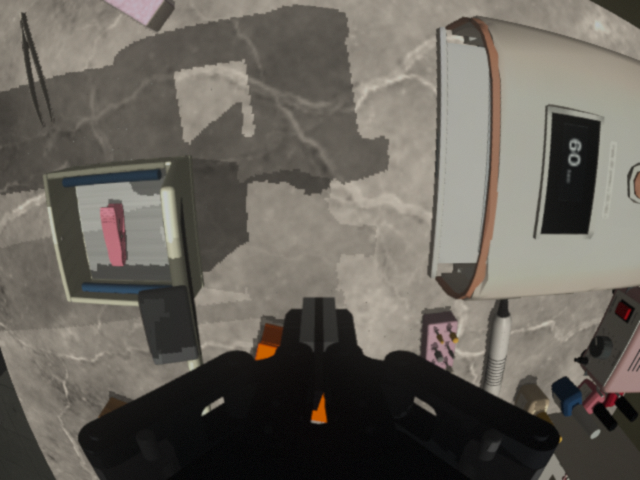

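>>> servo_tool(delta_pos=[[0, 0.013, 0], [0, 0.008, -0.01], [0, 0, -0.008], [0, 0, -0.008]], dr=[[0, 0, 0], [0, 0, 0], [0, 0, 0], [0, 0, 0]], grip=[0, 0, 0, 0])

```text
t: 17.38
tool_pos: [0.6261, 0.2535, 0.125]
tool_rot: [-1.249, 1.103, -1.116]
contact_force: [-0.1, 0.5, -0.2]
opening: -0.0002
```

>>> servo_tool(delta_pos=[[0, 0.012, 0], [0, 0.002, -0.006], [0, 0.001, -0.008], [0, 0, -0.008]], dr=[[-0.8, -0.2, 0], [0, 0, 0], [0, 0, 0], [0, 0, 0]], grip=[0, 0, 0, 0])

```text
t: 17.88
tool_pos: [0.6101, 0.2513, 0.1168]
tool_rot: [-1.248, 1.099, -1.114]
contact_force: [1.8, -0.2, 3.4]
opening: -0.0
```

```bash
python3 -c "
from h import *
plan([.54,.242,.113],7.75,6)
save('wrist','w17');im=save('scene','s17'); cv2.imwrite('pics/s17c.png',cv2.resize(im[100:260,100:300,::-1],None,fx=3.5,fy=3.5))"
```

```text
t 17.88 pos [0.6101 0.2513 0.1168] dist 0.0708 rot [-1.2 -0.1 -0.4] F [ 1.8 -0.2  3.4] open -0.0 q [0.28 0.2  1.63 0.   1.28 0.14]
dr [-0.21, -0.01, -0.07]
dp [[-0.0, 0.0004, -0.0118], [-0.0, 0.0004, -0.0118], [-0.0, 0.0005, -0.0118], [-0.0, 0.0005, -0.0118], [-0.0, 0.0005, -0.0118], [-0.0, 0.0006, -0.0118]]
```

View pics/s17c.png

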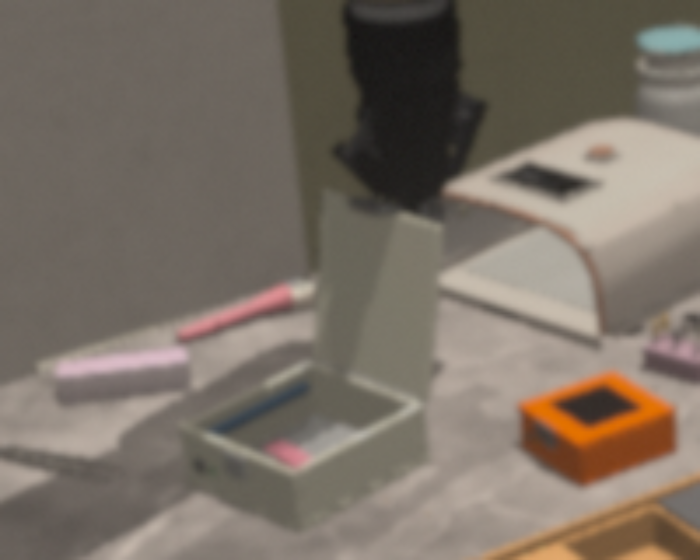

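Contact felt (about 2–4 N) and the lid is moving, so I'll push on toward the robot.

>>> servo_tool(delta_pos=[[0, 0.002, -0.012], [0, 0.001, -0.012], [0, 0.001, -0.012], [0, 0.001, -0.012]], dr=[[-0.6, 0, 0], [-0.6, 0, 0], [0, 0, 0], [0, 0, 0]], grip=[0, 0, 0, 0])

```text
t: 18.48
tool_pos: [0.5681, 0.2455, 0.1208]
tool_rot: [-1.251, 1.102, -1.112]
contact_force: [0.7, -1.0, 2.8]
opening: -0.0001
```

```bash
python3 -c "
from h import *
plan([.50,.236,.11],7.75,6)
im=save('scene','s18'); cv2.imwrite('pics/s18c.png',cv2.resize(im[100:260,100:300,::-1],None,fx=3.5,fy=3.5))"
```

```text
t 18.48 pos [0.5681 0.2455 0.1208] dist 0.0696 rot [-1.  -0.1 -0.4] F [ 0.7 -1.   2.8] open -0.0001 q [0.29 0.11 1.73 0.01 1.28 0.15]
dr [-0.16, -0.01, -0.07]
dp [[0.0001, 0.0016, -0.0115], [0.0001, 0.0016, -0.0115], [0.0001, 0.0017, -0.0115], [0.0, 0.0017, -0.0115], [0.0, 0.0017, -0.0115], [0.0, 0.0018, -0.0115]]
```

View pics/s18c.png

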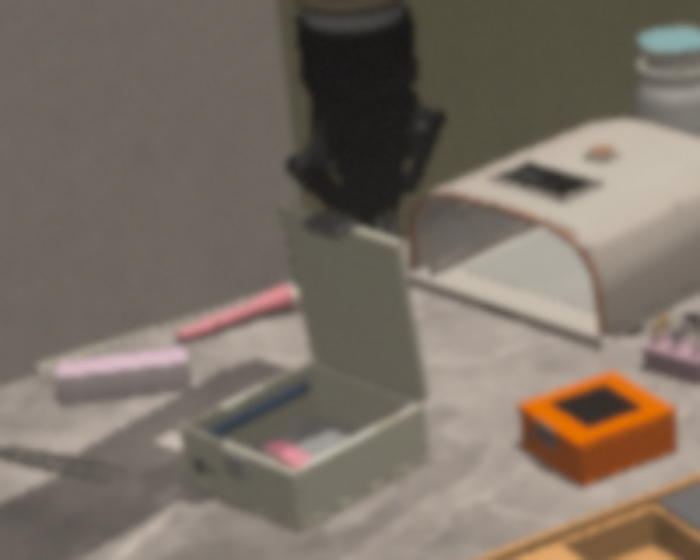

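>>> servo_tool(delta_pos=[[0, 0.004, -0.012], [0, 0.004, -0.012], [0, 0.004, -0.012], [0, 0.005, -0.012], [0, 0.006, -0.012]], dr=[[-0.5, 0, 0.2], [-0.5, 0, 0.2], [0, 0, 0], [0, 0, 0], [0, 0, 0]], grip=[0, 0, 0, 0, 0])

```text
t: 19.15
tool_pos: [0.5058, 0.2375, 0.1]
tool_rot: [-1.259, 1.117, -1.099]
contact_force: [1.4, -0.1, -0.0]
opening: 0.0002
```

```bash
python3 -c "
from h import *
plan([.44,.228,.08],7.75,6)
im=save('scene','s19'); cv2.imwrite('pics/s19c.png',cv2.resize(im[100:260,100:300,::-1],None,fx=3.5,fy=3.5))"
```

```text
t 19.15 pos [0.5058 0.2375 0.1   ] dist 0.0694 rot [-0.  -0.1 -0.9] F [ 1.4 -0.1 -0. ] open 0.0002 q [0.3  0.   1.88 0.02 1.26 0.16]
dr [-0.01, -0.01, -0.14]
dp [[0.0002, 0.0033, -0.0111], [0.0001, 0.0033, -0.0111], [0.0001, 0.0033, -0.0111], [0.0001, 0.0033, -0.0111], [0.0001, 0.0033, -0.0111], [0.0001, 0.0033, -0.0111]]
```

View pics/s19c.png

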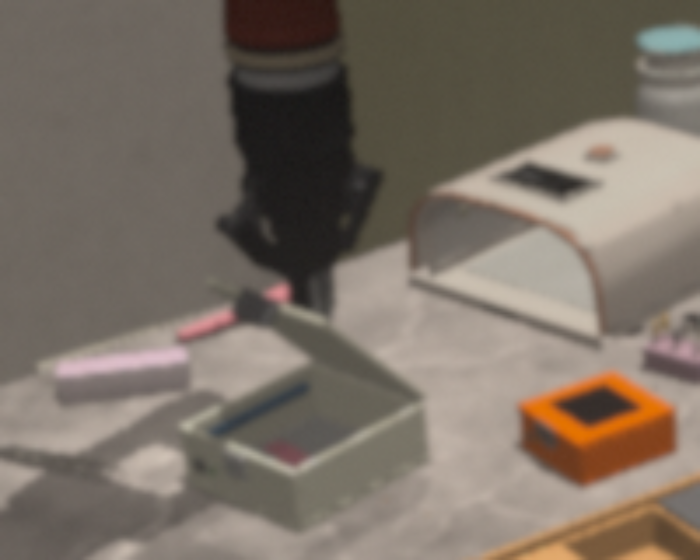

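The lid is down to roughly 0.75 rad. I'll continue forward and down.

>>> servo_tool(delta_pos=[[0, 0.007, -0.011], [0, 0.007, -0.011], [0, 0.008, -0.011], [0, 0.008, -0.01]], dr=[[0, 0, -0.5], [0, 0, -0.3], [0, 0, 0], [0, 0, 0]], grip=[0, 0, 0, 0])

```text
t: 19.7
tool_pos: [0.4574, 0.2312, 0.0658]
tool_rot: [-1.274, 1.112, -1.108]
contact_force: [0.7, -0.1, 0.7]
opening: 0.0001
```

```bash
python3 -c "
from h import *
plan([.445,.228,.05],7.75,4)
im=save('scene','s20'); cv2.imwrite('pics/s20c.png',cv2.resize(im[100:260,100:300,::-1],None,fx=3.5,fy=3.5))"
```

```text
t 19.7 pos [0.4574 0.2312 0.0658] dist 0.0203 rot [ 0.3 -0.   0. ] F [ 0.7 -0.1  0.7] open 0.0001 q [ 0.32 -0.06  2.    0.    1.2   0.19]
dr [0.07, -0.01, 0.01]
dp [[0.0004, 0.004, -0.0032], [0.0004, 0.0039, -0.0032], [0.0004, 0.0039, -0.0032], [0.0004, 0.0039, -0.0032]]
```

View pics/s20c.png

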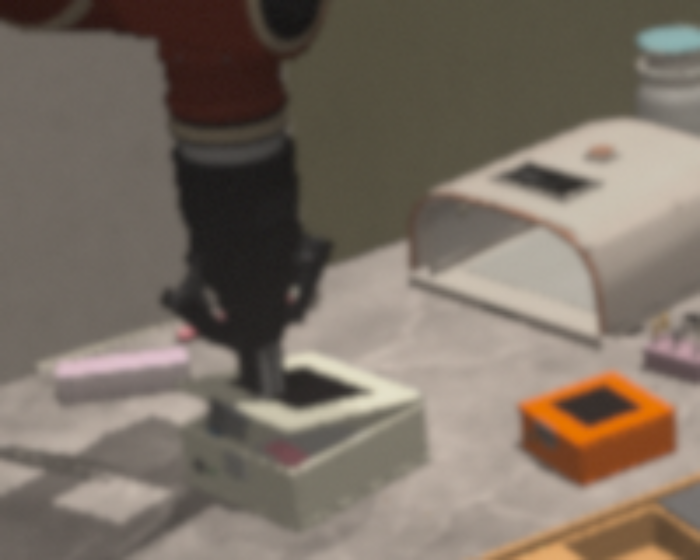

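>>> servo_tool(delta_pos=[[0, 0.004, -0.008], [0, 0.005, -0.006], [0, 0.005, -0.002]], dr=[[0.3, 0, 0], [0, 0, 0], [0, 0, 0]], grip=[0, 0, 0])

```text
t: 20.12
tool_pos: [0.4391, 0.2286, 0.0503]
tool_rot: [-1.271, 1.109, -1.109]
contact_force: [1.2, -0.1, 6.2]
opening: -0.0
```

>>> servo_tool(delta_pos=[[0, 0.003, 0], [0, 0.003, 0]], dr=[[0, 0, 0], [0, 0, 0]], grip=[0, 0])

```text
t: 20.38
tool_pos: [0.4395, 0.2287, 0.0445]
tool_rot: [-1.27, 1.109, -1.11]
contact_force: [-0.9, 0.2, 0.3]
opening: -0.0002
```

Force peaked at 6.2 N and then dropped: probably snapped home. I'll press a little further to confirm.

>>> servo_tool(delta_pos=[[0, 0.002, 0], [0, 0.002, 0]], dr=[[0, 0, 0], [0, 0, 0]], grip=[0, 0])

```text
t: 20.62
tool_pos: [0.4396, 0.2288, 0.0437]
tool_rot: [-1.274, 1.111, -1.109]
contact_force: [-9.3, -4.4, 18.7]
opening: 0.0
```

>>> servo_tool(delta_pos=[[0, 0.002, 0], [0, 0.001, 0]], dr=[[0, 0, 0], [0, 0, 0]], grip=[0, 0])

```text
t: 20.88
tool_pos: [0.4395, 0.2287, 0.044]
tool_rot: [-1.277, 1.113, -1.108]
contact_force: [-5.2, -1.9, 7.5]
opening: -0.0001
```

It resists firmly at 18.7 N with no motion, so the lid is shut. Retreat and look.

>>> servo_tool(delta_pos=[[0, -0.02, 0], [0, -0.05, 0], [0, -0.06, 0], [-0.02, -0.06, -0.03], [-0.05, -0.04, -0.03]], dr=[[0, 0, 0], [0, 0, 0], [0, 0, 0], [0, 0, 0], [0, 0, 0]], grip=[0, 0, 0, 0, 0])

```text
t: 21.5
tool_pos: [0.3787, 0.2822, 0.2638]
tool_rot: [-1.283, 1.123, -1.109]
contact_force: [0.1, 1.3, -0.2]
opening: -0.0004
```

>>> servo_tool(delta_pos=[[-0.06, 0, -0.03], [-0.06, 0, -0.02], [-0.05, 0, -0.02], [0, 0, 0]], dr=[[0, -5, 0], [0, -5, 0], [0, -5, 0], [0, 0, 0]], grip=[0, 0, 0, 0])

```text
t: 22.0
tool_pos: [0.2749, 0.4356, 0.2691]
tool_rot: [-1.377, 0.915, -0.903]
contact_force: [0.5, -0.9, 0.3]
opening: 0.0001
```

```bash
python3 -c "
from h import *
o=ctrl.get_obs(); print(o['t'],o['tool_pos'],o['contact_force'])
im=save('scene','s21'); cv2.imwrite('pics/s21c.png',cv2.resize(im[140:380,130:430,::-1],None,fx=2.6,fy=2.5,interpolation=cv2.INTER_CUBIC))
im=save('top','t21'); cv2.imwrite('pics/t21c.png',cv2.resize(im[180:350,150:420,::-1],None,fx=2.9,fy=2.9,interpolation=cv2.INTER_CUBIC))"
```

```text
22.0 [0.27492753 0.43561432 0.2691373 ] [ 0.53089761 -0.90300259  0.25627383]
```

View pics/s21c.png

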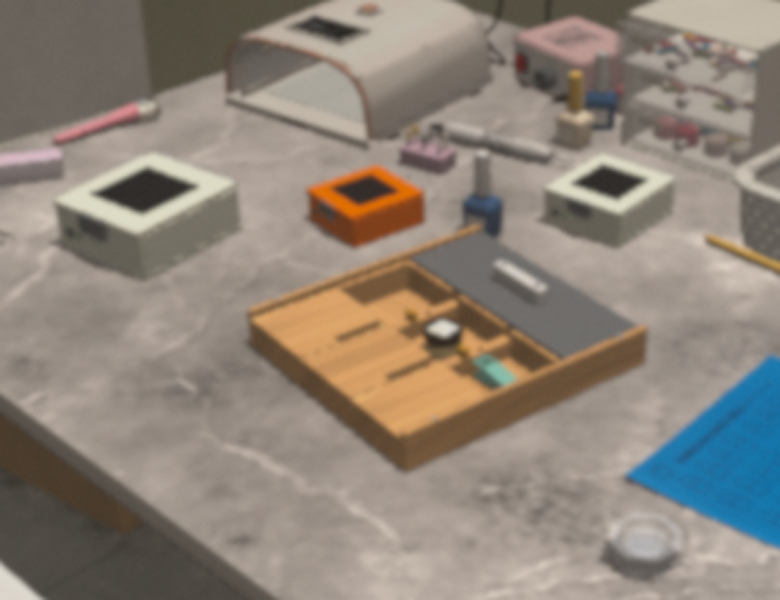

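View pics/t21c.png

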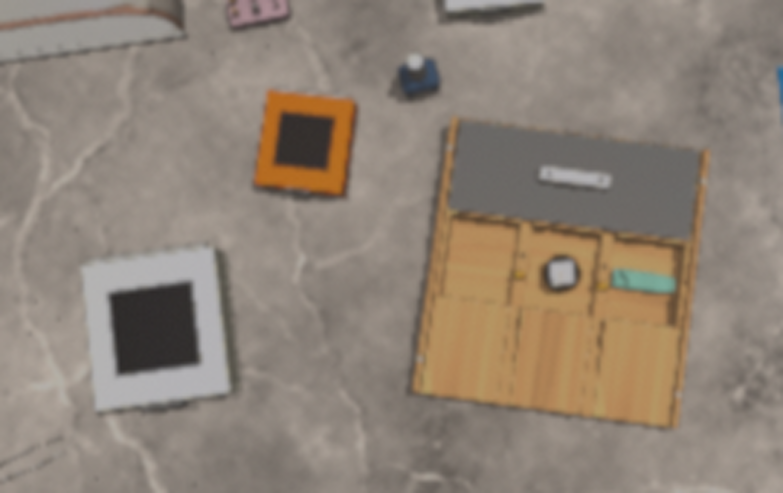

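The steriliser is shut and flush (scene crop about 145,215). The jar and teal clip are in their pockets, the cover still lies on its deck, and the bottle and dish stand where they were. I'll hand in.

```bash
python3 -c "
from h import *
print(ctrl.finish_job())"
```

```text
the job is handed in; nothing more can be done
None
```

The job is done and handed in: the pink clip is in the steriliser box and its lid is shut. It took about 22 s of the 54 s allowed.

- **Cover:** I pinched the bar and felt that it moves freely away from the robot (+x) with about 1 N. I slid it about 77 mm without lifting it.
- **Clip:** It was in the left pocket. I gripped it at 15 mm and laid it on the box floor. The wrist camera showed it there before I closed the lid.
- **Lid:** I pushed it over from behind and pressed down near the front edge. The force rose to 6.2 N and then dropped as it snapped. Pressing again met 18.7 N with no movement.
- **Last pictures:** The lid looks flush and the cover still lies on its deck. The jar and the teal clip are in their pockets. The bottle and dish look unmoved, judged by eye, and the arm is clear of everything.

**What went wrong or disagreed:**
- My first two closings on the bar were empty, above its top, with no contact felt.
- The fingertips turned out to be about 5–10 mm behind the measured TCP, not 14 mm ahead of it as the description says. I worked from touch and the wrist pictures after that.

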